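Load the solder reel, then draw the iron from its stand and hold it ready over the joint

ROBOT

A 6-joint arm with a two-finger parallel gripper is mounted at the origin on the work surface. World frame = base frame: x ahead of the robot, y to its left, z up, the work surface at z = 0. Lengths are in mm, angles in rad, forces in N, time in s.
With the tool pointing down it reaches from about 275 to 1000 mm from the base axis. Payload 8.4 kg.
Tool frame: the origin (TCP) lies on the centre line of the jaws, within the pads' length; the fingertips stand r.tip_reach ahead of it and the grasp point (between the pads) lies 3 mm ahead of it (r.tip_reach is the distance from the TCP to the fingertips, in mm); z points along the fingers, y is the direction in which the jaws open and shut (so a half turn about z gives the same grasp; the last joint's range is limited). The gripper opens to 85 mm and grips with 20 to 120 N. Pads are 22 mm wide; open, the fingers measure 114 mm over their backs; the gripper's body (76 mm by 85 mm) begins 54 mm behind the grasp point. The pads swing forward as they close: fully open they stand 13 mm farther back than shut.
Start: joints at [-1.153, 0.353, 1.633, -0, 1.155, -0.002], TCP at [254.735, -570.735, 253.281] pointing down, gripper open.
Joint ranges: [-2.63, 2.63], [-0.92, 2.1], [0.06, 2.66], [-1.3, 4.44], [0, 2.69], [-3.02, 3.02]. Speed limits (rad/s): [2.22, 2.22, 2.79, 3.14, 3.14, 3.14].

INTERFACE

Orientations are given as [roll, pitch, yaw] about the fixed x, y, z axes, in that order (R = Rz(yaw) Ry(pitch) Rx(roll)).
In Python, from rig import sense, optics, r, nets gives the robot as it stands. The module is installed in compiled form; this text tells all that it offers.
- The arm moves only by the tool carry_out, never from a script. Its argument "increments" is a list that holds one entry, the list of rows, each a list of 6 numbers: the shift along the tool's x, y, z normalised to -1 to 1, where 1 is 40 cm, then the turn, a rotation vector about the tool's x, y, z normalised to -1 to 1, where 1 is 60 degrees. A call has 1 to 5 rows; each row is the pose to reach, as a shift and turn from the pose commanded when the call began, along the tool's axes at that moment; what a row does not reach only later rows make up. A row lasts 1/12 s, in which the tool goes at most 41.7 mm and 7.16 degrees, less where a joint would pass 70% of its speed; a pose out of reach is approached as far as the arm can. A call with a number of a shift or a turn outside -1 to 1 is refused whole. A call with a gripper value outside its range is refused whole. "hand" is the closure, from 0 (fully open) to 1 (shut), set as the call begins (left out, the last holds). The fingers move at their own pace and stop on an object; "squeeze" is the grip in N (left out, the last holds). Time passes only in rows, so rows that repeat a pose let the fingers close. It gives the time, the measured TCP pose, the force and the opening at its end, in the units of the state.
- sense(): the state, without advancing time (a new reading comes with each control period).
- optics.grab_frame(name): name is "scene" or "side" or "wrist"; returns a dict with "img" (420x560x3 uint8, red, green, blue), "range_z" (420x560 float32, mm along the optical axis (not along the pixel's ray), 0 where there is no reading), "fov_y" (degrees; the focal length in pixels is half the picture's height over the tangent of half this angle, whatever the lens; pixels are square), "cx", "cy" (the principal point, pixels), "R" (3x3) and "t" (3): a world point X has camera coordinates R X + t. Camera axes: x right, y down, z forward; pixel columns grow to the right and rows downward; lengths in mm; the calibration is good to about 2 mm. A picture is of the moment at which its call begins.
- r.sign_off(): hands the job in, once; it reports no verdict.
Trained networks look in the newest picture that a camera, given by its name, has taken for a name from the list of things; names that differ only in an ending like _2 or _b are one class to them, and where a whole thing is asked for, a point or a joint stands for the part that bears it (a point fixed in the world has none). Each returns a list of dicts, best first, with "confidence" (0 to 1); they miss things now and then, are a little off and sometimes report something else, mostly with a low value. They report only what shows in the picture. A call takes as long as a camera call. They do not tell look-alikes from the thing itself.
- nets.trace(target, camera): "mask" (420x560 bool, what is visible of it).
- nets.tip_of(target, camera): "point" ([x, y, z] in mm, in world coordinates, good to about 4 mm: a listed point, or the origin of a listed thing).
The state is a dict: "clock": time; "qpos": joint angles; "qvel": joint speeds; "joint_efforts": joint torques, N m; "eef_pos": TCP position; "tcp_rot": TCP orientation; "contact_force": force on the tool from outside, world axes, zero at the start; "wrist_torque": the same for the moment, N m; "opening": opening from 0.0 (shut) to 1.0 (fully open).
Only numpy, scipy, OpenCV 4.12 (cv2) and the standard library are available. Lean on these libraries where they do the work, as an engineer would, in place of code of your own. Each camera call takes 0.05 s, during which the arm holds its last target.

TASK

Get ready to solder the one large bare joint on the clamped circuit board. First put the full reel of solder (not the used-up one) on the upright post of the soldering stand, lowering it all the way down onto the base plate without dropping it, and let go of it. Then draw the cordless soldering iron out of its holder, turn it from upright to a working slope of about 45 degrees with its tip downwards, and finish while holding it still like that, the tip poised about two centimetres above the middle of the large joint without touching the board; leave the used-up reel, the jar, the screwdriver and the meter where they are.

Things in the scene. Friction and masses are not known exactly. Their poses are not given: they have to be found in the camera images.
- reel: Full reel of solder wire, standing upright: 46 mm tall, two dark round flanges 54 mm in diameter, 3 mm thick, the space between wound full of silvery wire to 50 mm diameter; 15 mm bore right through its axis; 0.18 to 0.33 kg. Can be taken from above. Which reel stands nearer the robot varies. Origin: centre of its underside, z up along the bore.
- used_reel: Used-up reel: flanges, height and bore as the full one's, but only a bare core 23 mm in diameter between the flanges. Stays where it is. Origin: centre of its underside.
- stand: Soldering stand, fixed: dark steel base plate 120 x 220 mm, 10 mm thick, carrying in a row along its y axis the reel post (y = -65 mm), a low tub of brass shavings (42 mm across, rim 34 mm above the bench, y = +8 mm) and the coil-guard iron holder (y = +65 mm). On the robot's left or right, the board on the other side. Origin: centre of the plate's underside, z up.
- post_foot (a point): Foot of the reel post on the axis, on the upper face of the base plate (10 mm above the bench). The post is a plain steel rod, 10 mm in diameter, standing 60 mm above this point, its top 4 mm chamfered. A reel is home when its underside rests on the plate here. Axes as the stand's: y points to the iron holder, 130 mm away.
- holder_mouth (a point): Centre of the iron holder's mouth, 94 mm above the bench: upper edge of an upright steel ring, 30 mm outside, 21 mm inside, 22 mm deep, with a coil-spring guard 36 mm in diameter below. The iron stands loose in it, its collar resting on this edge; it comes out straight up and is clear after 78 mm. Axes as the stand's.
- iron: Cordless soldering iron, 188 mm long, 0.10 to 0.16 kg, balance 123 mm from the tip. Origin: point of the tip; z runs along its axis to the tail. From the tip: copper tip to 18 mm, steel barrel 8 mm thick to 56, grey nose 18 mm thick to 78, black collar 30 mm thick to 83, round black handle 24 mm thick to the tail at 188. Starts upright in the holder, tip 16 mm, tail 204 mm above the bench.
- board: Circuit board held level, solder side up, in a grey clamp fixed to the bench. Board 110 x 150 mm, upper face 60 mm above the bench; the clamp's feet and jaws are at its two short ends (y = -72 to -101 and +72 to +107 mm, nothing higher than 64 mm above the bench). Origin: centre of the clamp's footprint on the bench, y along the 150 mm side.
- joint (a point): Centre of the large bare joint, on the board's upper face (60 mm above the bench): a single round copper pad 16 mm in diameter with a 2 mm pin stub, by itself near the board's +y end (at x = 5, y = 42 mm of the board); all other joints on the board are silvery dots under 4 mm. z up.
- jar: Small flux jar, amber glass with black lid, 49 mm in diameter, 40 mm tall, a bystander. Origin: centre of its underside.
- screwdriver: Screwdriver with black handle lying on the bench, 205 mm long, 34 mm thick at most, a bystander. Origin: on the bench under the point 15 mm behind the handle's front end; x runs to the blade.
- meter: Hand multimeter lying on its back, 80 x 150 x 44 mm, a bystander. Origin: centre of its underside, y along its length.
Things that resemble listed ones, but are neither listed nor needed, are in the scene too. What is shaped like the reel but red or yellow is not meant.

How it is judged (in metres and radians):
On the way, in this order (a step that is already met when the one before it is completed fails the run):
1. The full reel sits home on the post, released, with the iron still in its holder (horizontal distance between reel and post_foot below 0.005 m and z of reel in the frame of post_foot below 0.003 m and angle between reel's own z axis and vertical below 0.08 rad and contact force between the fingers and reel below 0.05 N and distance of iron from where it was at the start of the episode below 0.012 m), for 0.2 s.
2. The iron is drawn right out of its holder by the gripper, tip above the holder's mouth (z of iron in the frame of holder_mouth above 0.003 m and contact force between the fingers and iron above 0.5 N and contact force between iron and stand below 0.05 N), for 0.1 s.
At the end, for the whole second after the job is handed in: Full reel on the post, underside within 3 mm of the base plate, released. Gripper alone holds the iron still, tip down, axis 33 to 57 degrees from vertical, tip 6 to 40 mm above the large joint and within 12 mm of its middle sideways, touching neither board nor stand (horizontal distance between reel and post_foot below 0.005 m and z of reel in the frame of post_foot below 0.003 m and angle between reel's own z axis and vertical below 0.08 rad and contact force between each of the arm, the fingers, iron and reel below 0.05 N and contact force between the fingers and iron above 0.5 N and horizontal distance between iron and joint below 0.012 m and z of iron in the frame of joint between 0.006 and 0.04 m and angle between iron's own z axis and vertical between 0.58 and 0.99 rad and contact force between iron and board below 0.05 N and contact force between iron and stand below 0.05 N and contact force between iron and used_reel below 0.05 N and linear speed of iron below 0.02 m/s and angular speed of iron below 0.1 rad/s); the arm keeps its last pose, push and grip.
It fails at once if The full reel is let fall (contact force between the fingers and reel below 0.02 N and linear speed of reel above 0.5 m/s).
It fails at once if The iron touches the board (contact force between iron and board above 0.5 N).
It fails at once if A bystander is moved (distance of any of used_reel, jar, screwdriver, meter from where it was at the start of the episode above 0.03 m).
It also fails if it takes over 58 s, if anything falls off the work surface, if the arm or the gripper's body presses on something with over 40 N, if the wrist force passes 120 N, or if a joint passes its speed limit or range.

## Working session

There is one attempt and no reset: what is moved stays moved. The work goes in short steps, Python scripts to look and compute and a tool call to move; the robot and the scene stay as the last step left them, time stands still between calls to the robot, and variables do not carry over. Pictures are saved under pics/ and viewed, and the job is handed in when it is done.

Besides the shell and the picture viewer there is one more tool, called by a JSON object that holds its "fn" and its "kwargs", one argument or row to a line. carry_out: Moves the arm, as the interface text tells. Its arguments: {"type":"object","properties":{"increments":{"type":"array","items":{"type":"array","items":{"type":"array","items":{"type":"number","minimum":-1,"maximum":1}}}},"hand":{"type":"number"},"squeeze":{"type":"number"}},"required":["increments"]}

```bash
mkdir -p pics; ls
cat > h.py <<'E'
import numpy as np, cv2
from rig import sense, optics, r, nets
def foc(f): return f["img"].shape[0]/2/np.tan(np.radians(f["fov_y"])/2)
def world(f,u,v,z=None):
    z=f["range_z"][int(round(v)),int(round(u))] if z is None else z
    k=foc(f); c=np.array([(u-f["cx"])/k*z,(v-f["cy"])/k*z,z])
    return f["R"].T@(c-f["t"])
def cloud(f):
    k=foc(f); z=f["range_z"]; v,u=np.mgrid[:z.shape[0],:z.shape[1]]
    c=np.stack([(u-f["cx"])/k*z,(v-f["cy"])/k*z,z],-1)
    return (c-f["t"])@f["R"]
def proj(f,X):
    k=foc(f); c=f["R"]@np.asarray(X,float)+f["t"]; return c[0]/c[2]*k+f["cx"],c[1]/c[2]*k+f["cy"]
def save(n,img): cv2.imwrite("pics/"+n,img[...,::-1])
E
python3 - <<'E'
from h import *
s=sense(); print(s, r.tip_reach)
for c in ("scene","side","wrist"):
    f=optics.grab_frame(c); save(c+"0.png",f["img"]); print(c,f["fov_y"],f["R"].round(3).tolist(),f["t"].round(1))
    np.savez(c+"0.npz",**f)
    for t in ("reel","used_reel","stand","post_foot","holder_mouth","iron","board","joint"):
        print(t,[(round(float(d["confidence"]),2),np.round(d["point"],1).tolist()) for d in nets.tip_of(t,c)][:4])
E
```

```text
pics
{'clock': 0.0, 'qpos': array([-1.15336744e+00,  3.53672203e-01,  1.63415075e+00, -2.10694591e-06,
        1.15524965e+00, -2.43036326e-03]), 'qvel': array([ 0.00179415,  0.00061964,  0.00010396, -0.00066492,  0.00060379,
       -0.00084208]), 'joint_efforts': array([ 3.70398709e-06, -6.05255413e+01, -3.42065406e+01,  5.16803811e-05,
        9.25630156e-03, -5.23994331e-06]), 'eef_pos': array([ 254.56067575, -570.29289449,  252.53955439]), 'tcp_rot': array([-3.14011271e+00, -1.67043195e-06,  4.19860097e-01]), 'contact_force': array([-0.05954609,  0.60966833,  0.55537159]), 'wrist_torque': array([-0.05301537,  0.02526562, -0.04508698]), 'opening': 0.9993348449318747} 22.0
scene 42.894105098929536 [[0.544, 0.839, -0.022], [0.455, -0.317, -0.832], [-0.705, 0.443, -0.554]] [-291.6 -184.5 1593.5]
reel [(0.86, [475.6, -47.6, -0.5]), (0.71, [371.9, -81.8, -2.5]), (0.66, [381.1, 10.7, 2.6]), (0.6, [484.7, 55.9, -4.2])]
used_reel [(0.82, [629.4, -75.3, -1.8]), (0.48, [494.8, 307.1, -2.3]), (0.3, [701.9, 174.4, -1.0])]
stand [(0.79, [494.5, 306.3, -1.4])]
post_foot [(0.89, [490.9, 236.1, 6
[... 238 characters left out ...]
38, -0.632, -0.762]] [ 562.4  184.3 1046. ]
reel [(0.95, [383.6, 12.0, -1.8]), (0.84, [366.8, -83.7, 0.4]), (0.7, [488.9, 62.0, 2.1]), (0.68, [475.0, -43.5, -3.9])]
used_reel [(0.87, [625.2, -79.1, -3.0])]
stand [(0.86, [492.6, 304.3, 2.3])]
post_foot [(0.89, [490.1, 241.1, 9.9])]
holder_mouth [(0.73, [493.3, 368.6, 91.0])]
iron [(0.51, [704.8, 181.5, -0.2])]
board [(0.66, [537.2, -279.3, -2.5]), (0.32, [544.2, -241.3, 59.4])]
joint [(0.88, [545.9, -239.1, 59.2]), (0.39, [810.5, 9.9, 0.5])]
wrist 65.85944371917736 [[0.408, -0.913, 0.0], [-0.881, -0.393, 0.263], [-0.24, -0.107, -0.965]] [-624.2  -33.5  377.5]
reel []
used_reel []
stand []
post_foot []
holder_mouth []
iron []
board []
joint []
```

View pics/scene0.png

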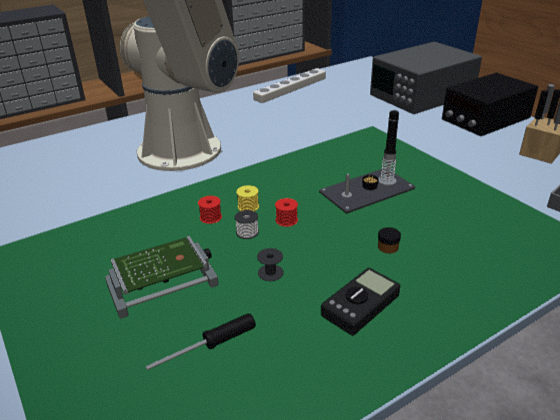

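View pics/side0.png

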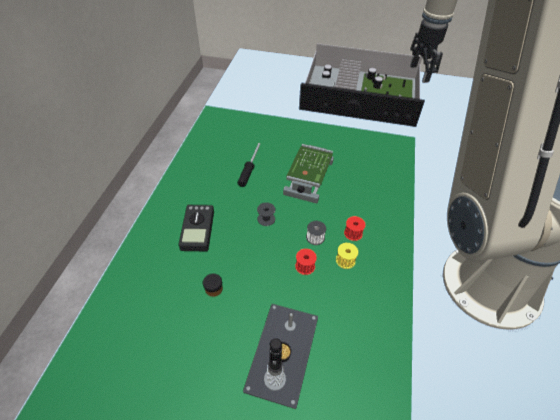

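View pics/wrist0.png

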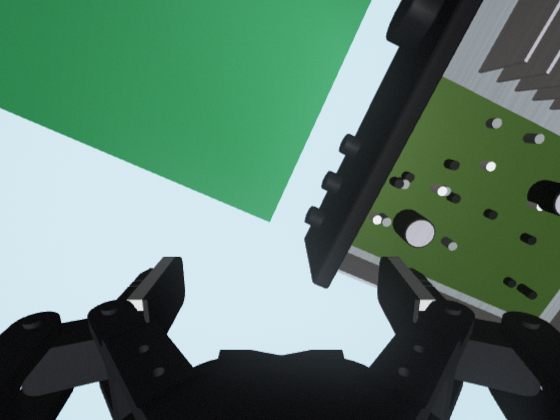

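Run:
```python
from h import *
f=dict(np.load("scene0.npz")); g=dict(np.load("side0.npz"))
for n,X in dict(A=[475,-45,46],B=[370,-83,46],C=[382,11,46],D=[486,59,46],E=[627,-77,46]).items():
    print(n,np.round(proj(f,X)),np.round(proj(g,X)))
```

```text
A [246. 215.] [317. 226.]
B [210. 200.] [356. 223.]
C [247. 190.] [348. 249.]
D [287. 203.] [306. 256.]
E [270. 254.] [266. 208.]
```

The full-reel candidates in the scene view are silver/dark at (246,224), bare-core at (270,264), red at (210,209) and (287,211), and yellow at (247,198). The silver one at world ≈(475,-45) fits the description. I'll check it in a crop and refine the poses from depth.

Run:
```python
from h import *
F={c:dict(np.load(c+"0.npz")) for c in("scene","side")}
def circ(P):
    A=np.c_[2*P,np.ones(len(P))]; s=np.linalg.lstsq(A,(P**2).sum(1),rcond=None)[0]; return s[:2],np.sqrt(s[2]+s[:2]@s[:2])
for c,f in F.items():
    W=cloud(f); ok=f["range_z"]>0
    def pts(x,y,z0,z1,rad):
        m=ok&(np.hypot(W[...,0]-x,W[...,1]-y)<rad)&(W[...,2]>z0)&(W[...,2]<z1); return W[m]
    for n,x,y,z0,z1,rad in (("reel",475,-45,42,52,40),("used",627,-77,42,52,40),("posttop",490.5,238.5,62,78,20),("postall",490.5,238.5,20,60,20),("ring",492.5,369,75,98,25),("handle",492.5,369,105,210,40),("tail",492.5,369,200,212,40)):
        p=pts(x,y,z0,z1,rad)
        if len(p)<3: print(c,n,len(p));continue
        h=cv2.minEnclosingCircle(p[:,:2].astype(np.float32))
        print(c,n,len(p),"mean",p.mean(0).round(1),"enc",np.round(h[0],1),round(h[1],1),"zmed",np.median(p[:,2]).round(1),p[:,2].max().round(1))
    for n,x,y,z0,z1,rad in (("plate",492,304,5,16,160),("board",541,-279,55,66,110)):
        p=pts(x,y,z0,z1,rad); q=cv2.minAreaRect(p[:,:2].astype(np.float32)); print(c,n,len(p),np.round(q[0],1),np.round(q[1],1),round(q[2],2),np.median(p[:,2]).round(1))
    # copper pad: 
    im=f["img"].astype(int); m=ok&(np.hypot(W[...,0]-546,W[...,1]+238)<25)&(W[...,2]>50)&(im[...,0]-im[...,1]>30)
    print(c,"pad",m.sum(),W[m].mean(0).round(1))
    # radius check
    for n,x,y in(("reel",475,-45),("used",627,-77)):
        u,v=map(int,proj(f,[x,y,23])); save(f"crop_{c}_{n}.png",cv2.resize(f["img"][v-35:v+35,u-35:u+35],(300,300),interpolation=cv2.INTER_CUBIC))
a=[cv2.imread(f"pics/crop_{c}_reel.png") for c in F]; cv2.imwrite("pics/crop.png",np.hstack(a))
```

```text
scene reel 247 mean [478.  -46.8  45.9] enc [476.7 -45.8] 28.6 zmed 45.8 49.2
scene used 339 mean [630.8 -79.6  46. ] enc [628.5 -79. ] 28.3 zmed 46.1 50.6
scene posttop 14 mean [492.4 234.4  67.2] enc [492.  234.9] 4.9 zmed 66.9 71.3
scene postall 54 mean [492.3 234.5  39.8] enc [490.9 234.8] 6.2 zmed 39.1 60.0
scene ring 102 mean [503.9 358.8  86.5] enc [500.  363.9] 17.2 zmed 86.1 97.9
scene handle 382 mean [502.6 360.4 158.2] enc [498.3 362.4] 14.0 zmed 159.7 205.6
scene tail 36 mean [499.4 363.2 202.9] enc [499.5 363.9] 11.9 zmed 202.9 205.6
scene plate 1802 [509.8 299.6] [223.  276.8] 87.19 10.0
scene board 3217 [ 538.3 -276.5] [195.  116.1] 84.0 60.2
scene pad 32 [ 547.9 -239.7   61. ]
side reel 215 mean [475.4 -41.3  45.2] enc [475.  -42.4] 27.2 zmed 45.0 49.1
side used 185 mean [628.5 -75.   45.1] enc [628.2 -76.1] 28.0 zmed 45.0 50.0
side posttop 18 mean [489.5 241.2  66.3] enc [488.9 240.3] 5.0 zmed 66.2 70.1
side postall 33 mean [489.2 243.2  38.9] enc [489.6 240.8] 4.9 zmed 37.6 59.8
side ring 71 mean [494.4 379.   87.5] enc [496.6 370.4] 16.5 zmed 88.5 97.9
side handle 363 mean [495.3 375.3 170.5] enc [495.7 370.5] 12.7 zmed 179.0 206.0
side tail 119 mean [496.1 370.3 202.8] enc [496.8 369.7] 11.9 zmed 202.7 206.0
side plate 4102 [495.7 309.7] [273.8 207.3] 57.74 9.7
side board 1341 [ 537.4 -269.7] [201.7 110.2] 83.71 59.2
side pad 13 [ 545.4 -235.8   59.9]
```

View pics/crop.png

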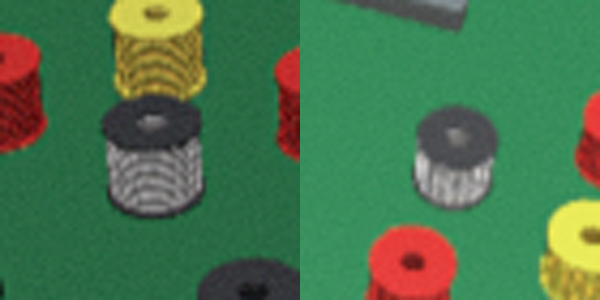

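Crop confirms the choice: dark flanges with silvery winding, at scene px (246,224). Next I'll work out the first move, to hover above the reel.

```bash
cat >> h.py <<'E'
from scipy.spatial.transform import Rotation as Ro
def delta(pos,rpy):
    s=sense(); R0=Ro.from_euler("xyz",s["tcp_rot"]); R1=Ro.from_euler("xyz",rpy)
    d=R0.inv().apply(np.array(pos)-s["eef_pos"]); w=(R0.inv()*R1).as_rotvec()
    print("t",round(s["clock"],2),"pos",s["eef_pos"].round(1),"rpy",s["tcp_rot"].round(3),"F",s["contact_force"].round(1),"op",round(s["opening"],3),"q",s["qpos"].round(2))
    print("shift/400",(d/400).round(4).tolist(),"turn/60deg",(w/np.radians(60)).round(4).tolist(), "rows",np.linalg.norm(d)/41.7,np.degrees(np.linalg.norm(w))/7.16)
E
python3 - <<'E'
from h import *
delta([476,-44,200],[np.pi,0,np.pi/2])
f=dict(np.load("wrist0.npz")); s=sense(); R0=Ro.from_euler("xyz",s["tcp_rot"])
print("cam in tool",R0.inv().apply(-f["R"].T@f["t"]-s["eef_pos"]), (f["R"]@R0.as_matrix()).round(3))
E
```

```text
t 1.35 pos [ 254.7 -570.8  253.3] rpy [-3.142  0.     0.42 ] F [ 0.5 -0.5  0.4] op 0.996 q [-1.15  0.35  1.63 -0.    1.16 -0.  ]
shift/400 [1.0419, -0.9771, 0.1332] turn/60deg [-0.0, -0.0, -1.0991] rows 13.760748523707504 9.210703587162785
cam in tool [  67.07266585   -0.94410565 -119.95117202] [[ 0.     1.    -0.   ]
 [-0.965  0.    -0.263]
 [-0.263  0.     0.965]]
```

{"fn": "carry_out", "kwargs": {
  "increments": [
    [[0.35, -0.33, 0, 0, 0, -0.4], [0.35, -0.33, 0, 0, 0, -0.5], [0.35, -0.33, 0, 0, 0, -0.5], [0.35, -0.33, 0, 0, 0, -0.5], [0.35, -0.33, 0, 0, 0, -0.5]]
  ],
  "hand": 0
}}

```text
clock: 1.77
eef_pos: [329.3, -389.9, 253.2]
tcp_rot: [-3.141, -0.001, 0.951]
contact_force: [0.2, 0.2, 1.0]
opening: 0.997
```

Run:
```python
from h import *
delta([476,-44,200],[np.pi,0,np.pi/2])
```

```text
t 1.77 pos [ 329.3 -389.9  253.2] rpy [-3.141e+00 -1.000e-03  9.510e-01] F [0.2 0.2 1. ] op 0.997 q [-0.87  0.17  1.87  0.    1.09 -0.25]
shift/400 [0.9169, -0.2034, 0.1341] turn/60deg [-0.0004, -0.0012, -0.5916] rows 9.099866559095851 4.957644190057767
```

{"fn": "carry_out", "kwargs": {
  "increments": [
    [[0.5, -0.1, 0.07, 0, 0, -0.59], [0.5, -0.1, 0.07, 0, 0, -0.59], [0.5, -0.1, 0.07, 0, 0, -0.59], [0.5, -0.1, 0.07, 0, 0, -0.59], [0.5, -0.1, 0.07, 0, 0, -0.59]]
  ]
}}

```text
clock: 2.18
eef_pos: [414.3, -205.8, 225.3]
tcp_rot: [3.141, 0.0, 1.567]
contact_force: [0.9, -0.4, -0.2]
opening: 0.999
```

Run:
```python
from h import *
delta([476,-44,200],[np.pi,0,np.pi/2])
```

```text
t 2.18 pos [ 414.3 -205.8  225.3] rpy [3.141 0.    1.567] F [ 0.9 -0.4 -0.2] op 0.999 q [-0.46  0.13  2.    0.    1.01 -0.46]
shift/400 [0.405, 0.1528, 0.0633] turn/60deg [0.0007, 0.0002, -0.0033] rows 4.19613728404328 0.028455090232501253
```

{"fn": "carry_out", "kwargs": {
  "increments": [
    [[0.405, 0.153, 0.063, 0, 0, -0.003], [0.405, 0.153, 0.063, 0, 0, -0.003], [0.405, 0.153, 0.063, 0, 0, -0.003], [0.405, 0.153, 0.063, 0, 0, -0.003], [0.405, 0.153, 0.063, 0, 0, -0.003]]
  ]
}}

```text
clock: 2.6
eef_pos: [478.0, -41.7, 199.6]
tcp_rot: [3.141, -0.001, 1.567]
contact_force: [-0.2, -0.2, -0.2]
opening: 1.0
```

Run:
```python
from h import *
f=optics.grab_frame("wrist"); save("w1.png",f["img"]); np.savez("w1.npz",**f)
W=cloud(f); ok=f["range_z"]>0
m=ok&(np.hypot(W[...,0]-476,W[...,1]+44)<45)&(abs(W[...,2]-46)<8)
p=W[m]; print(len(p),p.mean(0).round(1),cv2.minEnclosingCircle(p[:,:2].astype(np.float32)))
u,v=proj(f,[476,-44,46]); print(u,v)
delta([476,-44,60],[np.pi,0,np.pi/2])
```

```text
2657 [475.4 -42.   45.3] ((475.3570556640625, -42.69755172729492), 26.856876373291016)
278.02473642048665 202.08908305881016
t 2.65 pos [477.7 -42.7 199.6] rpy [ 3.141e+00 -1.000e-03  1.568e+00] F [0.9 0.4 0.5] op 0.997 q [-0.09  0.19  1.99  0.    0.96 -0.09]
shift/400 [-0.0037, -0.0042, 0.3491] turn/60deg [0.0001, -0.0009, -0.0025] rows 3.3487625398817022 0.02234417806505476
```

View pics/w1.png

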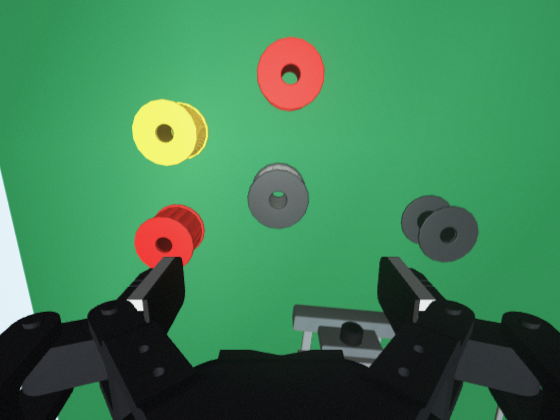

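{"fn": "carry_out", "kwargs": {
  "increments": [
    [[-0.001, -0.004, 0.1, 0, 0, 0], [-0.001, -0.004, 0.2, 0, 0, 0], [-0.001, -0.004, 0.3, 0, 0, 0], [-0.001, -0.004, 0.37, 0, 0, 0], [-0.001, -0.004, 0.4, 0, 0, 0]]
  ]
}}

```text
clock: 3.07
eef_pos: [472.5, -47.4, 36.8]
tcp_rot: [-3.137, -0.0, 1.564]
contact_force: [-1.1, 1.0, 0.9]
opening: 1.002
```

Run:
```python
from h import *
f=optics.grab_frame("wrist"); save("w2.png",f["img"]); np.savez("w2.npz",**f)
W=cloud(f); ok=f["range_z"]>0
m=ok&(np.hypot(W[...,0]-476,W[...,1]+44)<45)&(abs(W[...,2]-46)<5)
p=W[m]; print(len(p),p.mean(0).round(1),cv2.minEnclosingCircle(p[:,:2].astype(np.float32)))
delta([475.5,-43,40],[np.pi,0,np.pi/2])
```

```text
13502 [477.5 -41.1  45.3] ((484.8191223144531, -42.25264358520508), 36.00975799560547)
t 3.12 pos [472.2 -47.4  36.3] rpy [-3.136 -0.     1.564] F [-0.8  0.1 -1.7] op 1.004 q [-0.1   0.46  2.1  -0.    0.59 -0.1 ]
shift/400 [0.0111, 0.0081, -0.0093] turn/60deg [-0.0056, -0.0004, -0.0065] rows 0.1590425803262902 0.07199304298684647
```

View pics/w2.png

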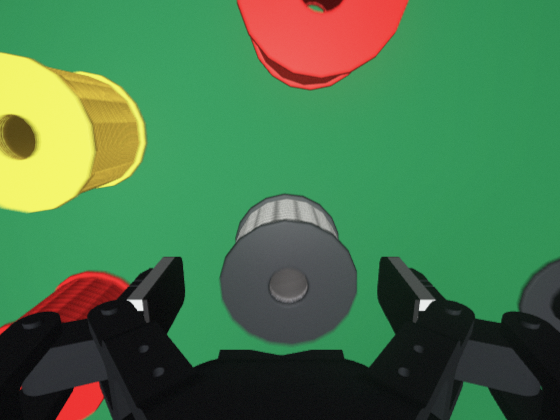

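{"fn": "carry_out", "kwargs": {
  "increments": [
    [[0.011, 0.008, -0.006, -0.005, 0, -0.006], [0.011, 0.008, -0.006, -0.005, 0, -0.006], [0.011, 0.008, -0.006, -0.005, 0, -0.006]]
  ]
}}

```text
clock: 3.37
eef_pos: [479.6, -42.6, 44.0]
tcp_rot: [3.133, 0.0, 1.571]
contact_force: [-0.3, -0.3, 0.3]
opening: 1.0
```

Run:
```python
from h import *
f=optics.grab_frame("wrist"); save("w3.png",f["img"]); np.savez("w3.npz",**f)
delta([475.5,-43,40],[np.pi,0,np.pi/2])
W=cloud(f); ok=f["range_z"]>0; im=f["img"].astype(int)
m=ok&(np.hypot(W[...,0]-476,W[...,1]+44)<34)&(abs(W[...,2]-46)<4)&(im.max(-1)-im.min(-1)<25)
m=cv2.morphologyEx(m.astype(np.uint8),cv2.MORPH_OPEN,np.ones((9,9)))
c=max(cv2.findContours(m,0,2)[0],key=cv2.contourArea); e=cv2.fitEllipse(c); print(e, world(f,*e[0]))
```

```text
t 3.42 pos [479.4 -42.6  44. ] rpy [3.133 0.    1.571] F [-0.4  0.4  0.4] op 0.998 q [-0.09  0.45  2.09  0.    0.59 -0.09]
shift/400 [-0.001, -0.0098, 0.01] turn/60deg [0.0078, 0.0003, -0.0001] rows 0.13464766273065412 0.06518474670777988
((270.3233947753906, 286.4389343261719), (112.52951049804688, 128.54273986816406), 94.29454803466797) [475.09491146 -49.47322551  29.70970891]
```

View pics/w3.png

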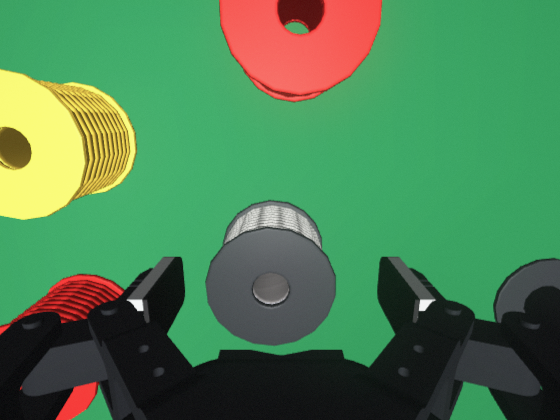

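{"fn": "carry_out", "kwargs": {
  "increments": [
    [[0, 0, 0, 0, 0, 0], [0, 0, 0, 0, 0, 0], [0, 0, 0, 0, 0, 0], [0, 0, 0, 0, 0, 0]]
  ]
}}

```text
clock: 3.75
eef_pos: [478.3, -42.4, 42.8]
tcp_rot: [3.136, 0.0, 1.571]
contact_force: [0.5, -0.1, -0.7]
opening: 0.999
```

Run:
```python
from h import *
delta([475.5,-43,40],[np.pi,0,np.pi/2])
```

```text
t 3.75 pos [478.3 -42.4  42.8] rpy [3.136 0.    1.571] F [ 0.5 -0.1 -0.7] op 0.999 q [-0.09  0.45  2.09  0.    0.59 -0.09]
shift/400 [-0.0016, -0.0071, 0.007] turn/60deg [0.0056, 0.0001, -0.0001] rows 0.0972087760745183 0.04658805186914133
```

{"fn": "carry_out", "kwargs": {
  "increments": [
    [[-0.001, -0.004, 0.005, 0.003, 0, 0], [-0.001, -0.004, 0.005, 0.003, 0, 0], [-0.001, -0.004, 0.005, 0.003, 0, 0], [-0.001, -0.004, 0.005, 0.003, 0, 0], [-0.001, -0.004, 0.005, 0.003, 0, 0]]
  ]
}}

```text
clock: 4.17
eef_pos: [476.6, -42.7, 40.4]
tcp_rot: [3.14, 0.0, 1.571]
contact_force: [-0.2, -0.2, 0.5]
opening: 0.999
```

Run:
```python
from h import *
f=optics.grab_frame("wrist"); save("w4.png",f["img"]); np.savez("w4.npz",**f)
delta([475.5,-43,40],[np.pi,0,np.pi/2])
```

```text
t 4.22 pos [476.6 -42.7  40.4] rpy [3.14  0.    1.571] F [ 0.8 -0.7 -0.9] op 1.003 q [-0.09  0.46  2.09  0.    0.59 -0.09]
shift/400 [-0.0007, -0.0027, 0.001] turn/60deg [0.0019, 0.0, -0.0001] rows 0.028443874421573388 0.015840725171146902
```

View pics/w4.png

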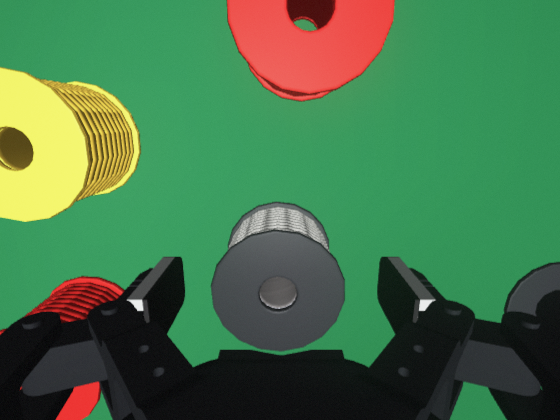

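Reel centred at (278,292), midway between the fingers (mid ≈281). Closing.

{"fn": "carry_out", "kwargs": {
  "increments": [
    [[0, -0.001, 0, 0.002, 0, 0], [0, -0.001, 0, 0.002, 0, 0], [0, -0.001, 0, 0.002, 0, 0], [0, -0.001, 0, 0.002, 0, 0], [0, -0.001, 0, 0.002, 0, 0]]
  ],
  "hand": 1,
  "squeeze": 50
}}

```text
clock: 4.63
eef_pos: [476.2, -42.8, 41.0]
tcp_rot: [-3.142, 0.0, 1.571]
contact_force: [-3.5, 0.9, 9.2]
opening: 0.596
```

{"fn": "carry_out", "kwargs": {
  "increments": [
    [[0, 0, 0, 0, 0, 0], [0, 0, 0, 0, 0, 0], [0, 0, 0, 0, 0, 0]]
  ]
}}

```text
clock: 4.88
eef_pos: [476.2, -42.8, 41.0]
tcp_rot: [3.142, 0.0, 1.571]
contact_force: [-3.6, 0.6, 8.5]
opening: 0.593
```

Run:
```python
from h import *
f=optics.grab_frame("wrist"); save("w5.png",f["img"]); np.savez("w5.npz",**f)
delta([475.5,-43,100],[np.pi,0,np.pi/2])
```

```text
t 4.93 pos [476.2 -42.8  41. ] rpy [3.142 0.    1.571] F [-2.6  0.5  9.8] op 0.595 q [-0.09  0.46  2.09 -0.    0.59 -0.09]
shift/400 [-0.0006, -0.0016, -0.1475] turn/60deg [0.0, 0.0001, 0.0] rows 1.4153832582499832 0.0006635175432311329
```

View pics/w5.png

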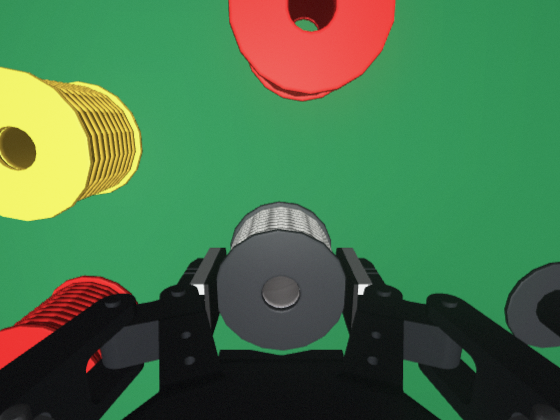

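{"fn": "carry_out", "kwargs": {
  "increments": [
    [[0, 0, -0.03, 0, 0, 0], [0, 0, -0.09, 0, 0, 0], [0, 0, -0.16, 0, 0, 0], [0, 0, -0.23, 0, 0, 0], [0, 0, -0.25, 0, 0, 0]]
  ]
}}

```text
clock: 5.35
eef_pos: [477.8, -42.9, 143.7]
tcp_rot: [3.137, 0.0, 1.571]
contact_force: [1.7, -0.0, -0.9]
opening: 0.595
```

Run:
```python
from h import *
f=optics.grab_frame("wrist"); save("w6.png",f["img"]); np.savez("w6.npz",**f)
delta([490.5,237.5,150],[np.pi,0,np.pi/2])
```

```text
t 5.4 pos [478.1 -42.9 143.6] rpy [3.136 0.    1.571] F [ 1.6 -0.4 -0.9] op 0.594 q [-0.09  0.27  2.04 -0.    0.82 -0.09]
shift/400 [0.701, 0.0312, -0.0163] turn/60deg [0.005, 0.0005, -0.0] rows 6.732631608956632 0.04184927554917076
```

View pics/w6.png

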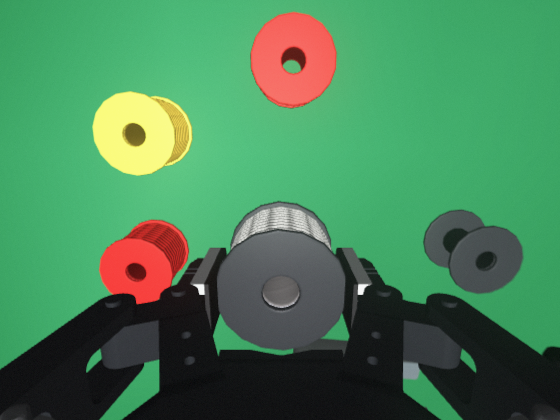

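{"fn": "carry_out", "kwargs": {
  "increments": [
    [[0.1, 0.006, -0.01, 0.003, 0, 0], [0.2, 0.012, -0.02, 0.003, 0, 0], [0.3, 0.018, -0.02, 0.003, 0, 0], [0.38, 0.024, -0.02, 0.003, 0, 0], [0.42, 0.028, -0.02, 0.003, 0, 0]]
  ]
}}

```text
clock: 5.82
eef_pos: [486.8, 128.3, 147.1]
tcp_rot: [-3.137, -0.001, 1.572]
contact_force: [0.1, -0.1, -2.5]
opening: 0.591
```

{"fn": "carry_out", "kwargs": {
  "increments": [
    [[0.04, 0, 0, 0, 0, 0], [0.04, 0, 0, 0, 0, 0], [0.04, 0, 0, 0, 0, 0], [0.04, 0, 0, 0, 0, 0], [0.04, 0, 0, 0, 0, 0]]
  ]
}}

```text
clock: 6.23
eef_pos: [487.0, 140.3, 147.8]
tcp_rot: [-3.137, 0.001, 1.57]
contact_force: [0.1, -0.5, -1.7]
opening: 0.596
```

Run:
```python
from h import *
f=optics.grab_frame("wrist"); save("w7.png",f["img"]); np.savez("w7.npz",**f)
delta([490.5,237.5,150],[np.pi,0,np.pi/2])
print([proj(f,[490.5,237.5,z]) for z in (10,70)])
print("ph",[(round(float(d["confidence"]),2),np.round(d["point"],1).tolist()) for d in nets.tip_of("post_foot","wrist")][:3])
```

```text
t 6.28 pos [487.1 140.3 148. ] rpy [-3.138  0.     1.57 ] F [ 0.3  0.4 -0.8] op 0.593 q [0.28 0.31 1.97 0.   0.86 0.28]
shift/400 [0.2429, 0.0081, -0.0051] turn/60deg [-0.0038, 0.0003, -0.0011] rows 2.3321895349926844 0.03293110206344959
[(np.float64(285.80078499786003), np.float64(77.2690315411281)), (np.float64(287.00539340184713), np.float64(64.22432933306095))]
ph [(0.8, [491.3, 237.8, 9.4])]
```

View pics/w7.png

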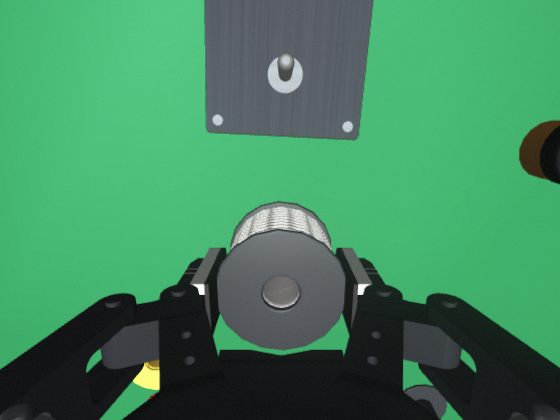

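Run:
```python
from h import *
f=dict(np.load("w7.npz"));s=sense();R0=Ro.from_euler("xyz",s["tcp_rot"])
im=f["img"]
save("c7.png",np.hstack([cv2.resize(im[40:110,250:320],(420,420),interpolation=cv2.INTER_CUBIC),cv2.resize(im[262:322,251:311],(360,360),interpolation=cv2.INTER_CUBIC).repeat(1,0) if 0 else cv2.resize(im[257:327,246:316],(380,420),interpolation=cv2.INTER_CUBIC)]))
W=cloud(f)
m=(f["range_z"]>0)&(np.hypot(W[...,0]-490,W[...,1]-238)<20)
p=W[m&(W[...,2]>64)]; print("posttop",len(p),p.mean(0),p[:,2].max(), cv2.minEnclosingCircle(p[:,:2].astype(np.float32)))
p=W[m&(W[...,2]>30)&(W[...,2]<60)]; print("postmid",len(p),p.mean(0), p.min(0),p.max(0))
# reel top
T=R0.inv().apply((W-s["eef_pos"]).reshape(-1,3)).reshape(W.shape)
m=(f["range_z"]>0)&(np.hypot(T[...,0],T[...,1])<32)&(abs(T[...,2]+5)<12)
m2=m&(np.hypot(T[...,0],T[...,1])<20)
print("top z in tool",np.percentile(T[m2][:,2],[5,25,50,75,95]))
zt=np.median(T[m2][:,2]); mm=(m&(abs(T[...,2]-zt)<2)&(abs(T[...,1])<26.5)).astype(np.uint8)
p=T[mm>0]; print("flange extent x",p[:,0].min(),p[:,0].max(),cv2.minEnclosingCircle(p[:,:2].astype(np.float32)))
# bore contour by brightness
g=cv2.cvtColor(im,cv2.COLOR_RGB2GRAY)[257:327,246:316]; b=(g>115).astype(np.uint8); 
c=max(cv2.findContours(b,0,2)[0],key=cv2.contourArea); e=cv2.fitEllipse(c); print(e[0][0]+246,e[0][1]+257,e[1])
# pixel ray ∩ tool plane z=zt
k=foc(f)
u,v=e[0][0]+246,e[0][1]+257
d=f["R"].T@np.array([(u-f["cx"])/k,(v-f["cy"])/k,1]); o=-f["R"].T@f["t"]
dt=R0.inv().apply(d); ot=R0.inv().apply(o-s["eef_pos"]); print("bore in tool",ot+dt*(zt-ot[2])/dt[2])
```

```text
posttop 247 [489.53194915 239.09269784  67.46437527] 71.1029736161651 ((489.677734375, 239.385986328125), 4.965535640716553)
postmid 84 [489.2460034  235.54160589  46.05143907] [484.61705958 234.37193486  30.8745717 ] [494.32159168 239.5349189   59.93799341]
top z in tool [-4.76729443 -4.22504241 -3.81457007 -3.37077509  0.49178571]
flange extent x -26.794953032988904 27.300468572786418 ((1.0726038217544556, 0.043632641434669495), 28.55228614807129)
280.3482437133789 283.2282180786133 (41.72761917114258, 44.57499313354492)
bore in tool [ 4.79276448 -0.22075718 -3.81457007]
```

View pics/c7.png

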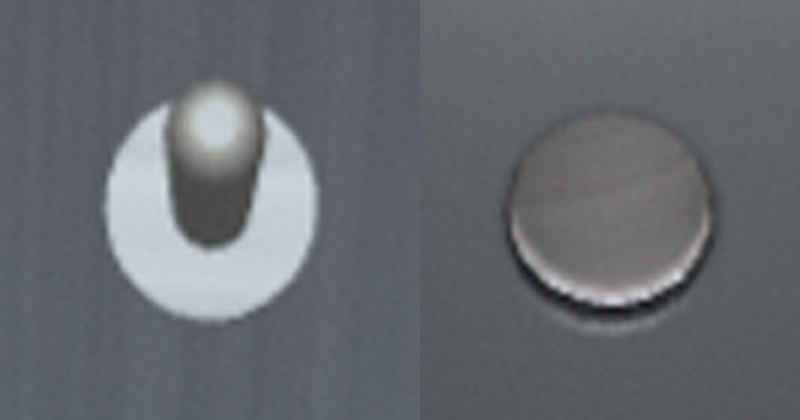

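Run:
```python
from h import *
f=dict(np.load("w7.npz"));s=sense();R0=Ro.from_euler("xyz",s["tcp_rot"]);k=foc(f)
def hit(u,v,z,tool=False):
    d=f["R"].T@np.array([(u-f["cx"])/k,(v-f["cy"])/k,1]); o=-f["R"].T@f["t"]
    if tool: d=R0.inv().apply(d); o=R0.inv().apply(o-s["eef_pos"])
    return (o+d*(z-o[2])/d[2]).round(2)
print("post top",hit(285.5,60.8,70),"foot",hit(285.2,75,10.5))
for v in(291,293.5): print("bore",hit(281,v,-4.5,True))
print("edges",hit(281,228,-4.5,True),hit(281,350,-4.5,True),hit(217,289,-4.5,True),hit(345,289,-4.5,True))
print("bore edges",hit(281,275.3,-4.5,True),hit(281,312,-4.5,True))
# used reel scale
```

```text
post top [489.64 239.28  70.  ] foot [490.04 239.01  10.5 ]
bore [ 1.76  0.04 -4.5 ]
bore [ 0.65  0.04 -4.5 ]
edges [ 2.806e+01  1.000e-02 -4.500e+00] [-25.75   0.07  -4.5 ] [  2.62 -25.24  -4.5 ] [ 2.66 25.31 -4.5 ]
bore edges [ 8.59  0.03 -4.5 ] [-7.69  0.05 -4.5 ]
```

{"fn": "carry_out", "kwargs": {
  "increments": [
    [[0.08, 0.003, 0, 0, 0, 0], [0.16, 0.005, 0, 0, 0, 0], [0.22, 0.007, 0, -0.003, 0, 0], [0.24, 0.007, 0, -0.003, 0, -0.001], [0.245, 0.007, 0, -0.003, 0, -0.001]]
  ]
}}

```text
clock: 6.75
eef_pos: [490.4, 240.2, 148.4]
tcp_rot: [3.141, -0.0, 1.573]
contact_force: [-0.7, -0.3, -2.1]
opening: 0.592
```

{"fn": "carry_out", "kwargs": {
  "increments": [
    [[0, 0, 0.02, 0, 0, 0], [0, 0, 0.02, 0, 0, 0], [0, 0, 0.02, 0, 0, 0], [0, 0, 0.02, 0, 0, 0], [0, 0, 0.02, 0, 0, 0]]
  ]
}}

```text
clock: 7.17
eef_pos: [490.3, 238.5, 140.5]
tcp_rot: [-3.141, 0.0, 1.571]
contact_force: [-0.4, -0.2, -1.3]
opening: 0.592
```

Run:
```python
from h import *
delta([489.8,238.4,120],[np.pi,0,np.pi/2])
```

```text
t 7.17 pos [490.3 238.5 140.5] rpy [-3.141  0.     1.571] F [-0.4 -0.2 -1.3] op 0.592 q [ 0.45  0.37  1.9  -0.    0.87  0.45]
shift/400 [-0.0003, -0.0013, 0.0512] turn/60deg [-0.0001, 0.0001, -0.0] rows 0.49106465731072524 0.0014980764274408664
```

Good. Descend to just above the post top, with reel bottom at ~76 mm.

{"fn": "carry_out", "kwargs": {
  "increments": [
    [[0, -0.001, 0.02, 0, 0, 0], [0, -0.001, 0.04, 0, 0, 0], [0, -0.001, 0.055, 0, 0, 0], [0, -0.001, 0.057, 0, 0, 0], [0, -0.001, 0.057, 0, 0, 0]]
  ]
}}

```text
clock: 7.58
eef_pos: [489.3, 239.0, 116.8]
tcp_rot: [-3.14, 0.001, 1.572]
contact_force: [-0.5, -0.2, -2.2]
opening: 0.599
```

Run:
```python
from h import *
delta([489.8,238.4,100],[np.pi,0,np.pi/2])
a=[]
for c in("scene","side"):
    f=optics.grab_frame(c); u,v=map(int,proj(f,[490,239,80])); a.append(cv2.resize(f["img"][v-40:v+40,u-40:u+40],(400,400),interpolation=cv2.INTER_CUBIC))
save("d8.png",np.hstack(a))
f=optics.grab_frame("wrist"); save("w8.png",f["img"])
```

```text
t 7.58 pos [489.3 239.  116.8] rpy [-3.140e+00  1.000e-03  1.572e+00] F [-0.5 -0.2 -2.2] op 0.599 q [ 0.45  0.4   1.92 -0.    0.82  0.45]
shift/400 [-0.0015, 0.0013, 0.0419] turn/60deg [-0.0014, 0.0007, 0.0009] rows 0.402459652549275 0.015010076015320737
```

View pics/d8.png

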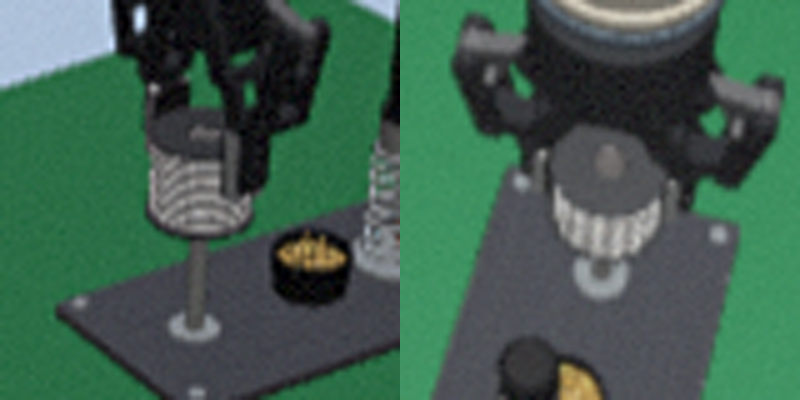

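View pics/w8.png

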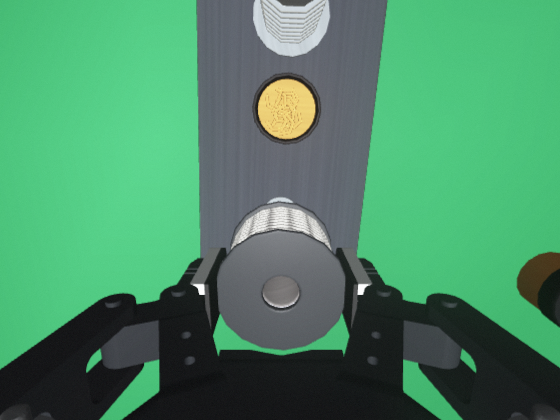

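The reel sits directly above the post in both views: the post foot is centred under it at scene crop (195,325) and side crop (600,275). Lowering slowly while watching the force.

{"fn": "carry_out", "kwargs": {
  "increments": [
    [[-0.001, 0.001, 0.01, 0, 0, 0], [-0.001, 0.001, 0.02, 0, 0, 0], [-0.001, 0.001, 0.03, 0, 0, 0], [-0.001, 0.001, 0.04, 0, 0, 0], [-0.001, 0.001, 0.05, 0, 0, 0]]
  ]
}}

```text
clock: 8.15
eef_pos: [490.1, 238.8, 97.1]
tcp_rot: [-3.141, 0.0, 1.572]
contact_force: [-0.1, 0.3, -1.8]
opening: 0.592
```

Run:
```python
from h import *
delta([489.8,238.4,60],[np.pi,0,np.pi/2])
```

```text
t 8.15 pos [490.1 238.8  97.1] rpy [-3.141  0.     1.572] F [-0.1  0.3 -1.8] op 0.592 q [0.45 0.43 1.93 0.   0.78 0.45]
shift/400 [-0.001, -0.0007, 0.0928] turn/60deg [-0.0003, 0.0001, 0.0009] rows 0.8902686560298365 0.007928658599614726
```

{"fn": "carry_out", "kwargs": {
  "increments": [
    [[-0.001, 0, 0.02, 0, 0, 0], [-0.001, 0, 0.04, 0, 0, 0], [-0.001, 0, 0.06, 0, 0, 0], [-0.001, 0, 0.075, 0, 0, 0], [-0.001, 0, 0.085, 0, 0, 0]]
  ]
}}

```text
clock: 8.57
eef_pos: [489.8, 238.2, 62.5]
tcp_rot: [-3.14, 0.001, 1.572]
contact_force: [-0.2, -0.4, -2.3]
opening: 0.596
```

{"fn": "carry_out", "kwargs": {
  "increments": [
    [[0, 0, 0.008, 0, 0, 0], [0, 0, 0.014, 0, 0, 0], [0, 0, 0.018, 0, 0, 0], [0, 0, 0.018, 0, 0, 0]]
  ]
}}

```text
clock: 8.9
eef_pos: [490.2, 238.4, 56.3]
tcp_rot: [-3.141, 0.0, 1.572]
contact_force: [0.1, -1.0, -2.6]
opening: 0.595
```

Run:
```python
from h import *
delta([489.8,238.4,51.5],[np.pi,0,np.pi/2])
```

```text
t 8.9 pos [490.2 238.4  56.3] rpy [-3.141  0.     1.572] F [ 0.1 -1.  -2.6] op 0.595 q [ 0.45  0.5   1.94 -0.    0.7   0.45]
shift/400 [-0.0001, -0.001, 0.012] turn/60deg [-0.0001, 0.0001, 0.0008] rows 0.11535352455197721 0.007152476591948531
```

{"fn": "carry_out", "kwargs": {
  "increments": [
    [[0, 0, 0.006, 0, 0, 0], [0, 0, 0.009, 0, 0, 0], [0, 0, 0.009, 0, 0, 0]]
  ]
}}

```text
clock: 9.15
eef_pos: [490.2, 238.4, 52.8]
tcp_rot: [-3.142, -0.0, 1.572]
contact_force: [-0.8, -0.2, -0.9]
opening: 0.594
```

{"fn": "carry_out", "kwargs": {
  "increments": [
    [[0, 0, 0.004, 0, 0, 0], [0, 0, 0.004, 0, 0, 0], [0, 0, 0.004, 0, 0, 0]]
  ]
}}

```text
clock: 9.4
eef_pos: [490.2, 238.5, 51.2]
tcp_rot: [-3.142, 0.0, 1.572]
contact_force: [0.6, 0.1, -1.5]
opening: 0.591
```

{"fn": "carry_out", "kwargs": {
  "increments": [
    [[0, 0, 0.004, 0, 0, 0], [0, 0, 0.004, 0, 0, 0], [0, 0, 0.004, 0, 0, 0]]
  ]
}}

```text
clock: 9.65
eef_pos: [490.3, 238.5, 50.9]
tcp_rot: [3.141, -0.0, 1.572]
contact_force: [-5.6, -2.2, 15.4]
opening: 0.591
```

Contact at 51 mm, as predicted. Backing off slightly and releasing.

{"fn": "carry_out", "kwargs": {
  "increments": [
    [[0, 0, -0.002, 0, 0, 0], [0, 0, -0.002, 0, 0, 0]]
  ]
}}

```text
clock: 9.82
eef_pos: [490.4, 238.6, 51.0]
tcp_rot: [3.141, -0.0, 1.572]
contact_force: [-1.6, -0.9, 7.1]
opening: 0.593
```

{"fn": "carry_out", "kwargs": {
  "increments": [
    [[0, 0, 0, 0, 0, 0], [0, 0, 0, 0, 0, 0], [0, 0, 0, 0, 0, 0], [0, 0, 0, 0, 0, 0], [0, 0, 0, 0, 0, 0]]
  ],
  "hand": 0.15
}}

```text
clock: 10.23
eef_pos: [490.2, 238.4, 50.3]
tcp_rot: [-3.142, 0.0, 1.572]
contact_force: [-0.2, 0.2, 0.1]
opening: 0.85
```

Run:
```python
from h import *
delta([489.8,238.4,150],[np.pi,0,np.pi/2])
a=[]
for c in("scene","side"):
    f=optics.grab_frame(c); u,v=map(int,proj(f,[490,239,30])); a.append(cv2.resize(f["img"][v-40:v+40,u-40:u+40],(400,400),interpolation=cv2.INTER_CUBIC))
save("d9.png",np.hstack(a))
f=optics.grab_frame("wrist"); save("w9.png",f["img"])
```

```text
t 10.23 pos [490.2 238.4  50.3] rpy [-3.142  0.     1.572] F [-0.2  0.2  0.1] op 0.85 q [0.45 0.51 1.95 0.   0.69 0.45]
shift/400 [-0.0001, -0.0011, -0.2492] turn/60deg [-0.0001, 0.0, 0.0008] rows 2.390031389960271 0.006519415349900221
```

View pics/d9.png

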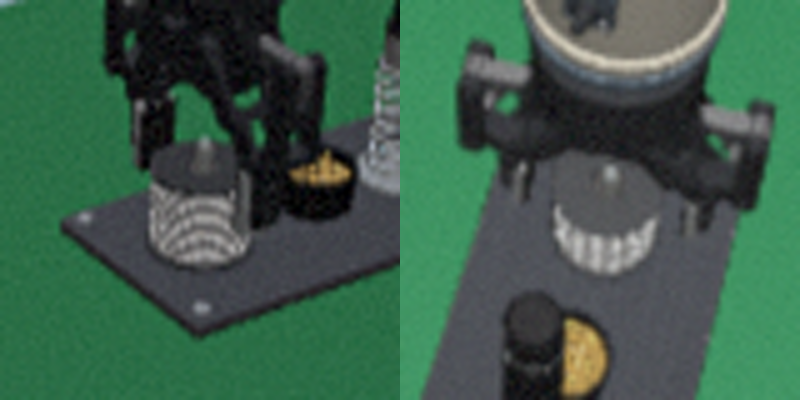

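View pics/w9.png

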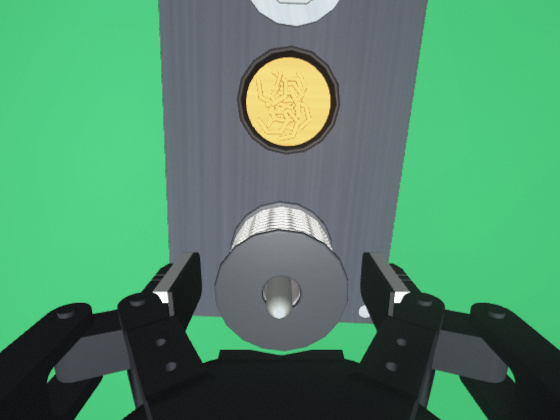

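Reel home with the post through its bore (wrist px (281,293)), fingers clear. Lifting away.

{"fn": "carry_out", "kwargs": {
  "increments": [
    [[0, 0, -0.05, 0, 0, 0], [0, 0, -0.15, 0, 0, 0], [0, 0, -0.25, 0, 0, 0], [0, 0, -0.35, 0, 0, 0], [0, 0, -0.45, 0, 0, 0]]
  ],
  "hand": 0
}}

```text
clock: 10.8
eef_pos: [489.8, 238.2, 232.3]
tcp_rot: [-3.141, 0.0, 1.572]
contact_force: [1.6, 0.3, 0.0]
opening: 1.0
```

{"fn": "carry_out", "kwargs": {
  "increments": [
    [[0.02, 0, -0.08, 0, 0, 0], [0.05, 0, -0.12, 0, 0, 0], [0.08, 0, -0.12, 0, 0, 0], [0.08, 0, -0.12, 0, 0, 0], [0.08, 0, -0.12, 0, 0, 0]]
  ]
}}

```text
clock: 11.22
eef_pos: [489.5, 270.5, 277.2]
tcp_rot: [-3.14, 0.001, 1.573]
contact_force: [-0.3, 0.5, -0.4]
opening: 0.997
```

Run:
```python
from h import *
delta([497,367,270],[np.pi,0,np.pi/2])
f=optics.grab_frame("wrist"); save("w10.png",f["img"]); np.savez("w10.npz",**f)
W=cloud(f); ok=f["range_z"]>0
for n,x,y,z0,z1,rad in (("tail",497,367,197,212,40),("handle",497,367,110,195,40),("ring",497,367,88,98,30)):
    m=ok&(np.hypot(W[...,0]-x,W[...,1]-y)<rad)&(W[...,2]>z0)&(W[...,2]<z1); p=W[m]
    if len(p)>3: print(n,len(p),p.mean(0).round(1),cv2.minEnclosingCircle(p[:,:2].astype(np.float32)))
print("iron",[(round(float(d["confidence"]),2),np.round(d["point"],1).tolist()) for d in nets.tip_of("holder_mouth","wrist")][:3])
m=ok&(np.hypot(W[...,0]-490,W[...,1]-239)<30)&(abs(W[...,2]-56)<6); p=W[m]
if len(p)>3: print("reel top",p.mean(0),np.median(p[:,2]))
```

```text
t 11.22 pos [489.5 270.5 277.2] rpy [-3.140e+00  1.000e-03  1.573e+00] F [-0.3  0.5 -0.4] op 0.997 q [ 0.5   0.23  1.75 -0.    1.17  0.5 ]
shift/400 [0.2412, 0.0193, 0.0177] turn/60deg [-0.0014, 0.001, 0.002] rows 2.3276691108379013 0.02214332789290931
tail 1488 [496.  368.8 202.5] ((496.265625, 369.1830749511719), 12.016166687011719)
handle 333 [494.2 359.6 158. ] ((495.4620361328125, 366.0474548339844), 11.673245429992676)
ring 69 [493.2 360.6  96.9] ((496.0310974121094, 368.3556213378906), 14.513967514038086)
iron [(0.38, [494.2, 370.8, 15.1])]
reel top [490.53998317 239.27156601  55.40472869] 55.424268931653344
```

View pics/w10.png

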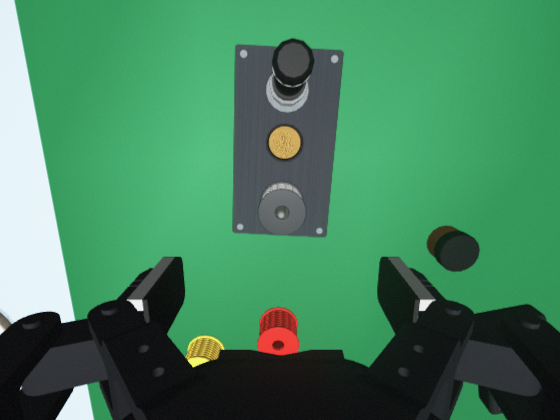

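{"fn": "carry_out", "kwargs": {
  "increments": [
    [[0.08, 0.006, 0.01, 0, 0, 0], [0.16, 0.012, 0.02, 0, 0, 0], [0.23, 0.017, 0.03, 0, 0, 0], [0.246, 0.017, 0.03, -0.001, 0, 0.002], [0.246, 0.017, 0.03, -0.001, 0, 0.002]]
  ]
}}

```text
clock: 11.73
eef_pos: [496.3, 369.6, 264.5]
tcp_rot: [-3.14, 0.002, 1.571]
contact_force: [-0.9, -0.5, -0.2]
opening: 1.003
```

{"fn": "carry_out", "kwargs": {
  "increments": [
    [[0, 0, 0, 0, 0, 0], [0, 0, 0, 0, 0, 0], [0, 0, 0, 0, 0, 0]]
  ]
}}

```text
clock: 11.98
eef_pos: [496.9, 367.5, 266.4]
tcp_rot: [3.141, 0.001, 1.569]
contact_force: [0.3, 0.5, -0.2]
opening: 1.003
```

Run:
```python
from h import *
delta([496.2,369,165],[np.pi,0,np.pi/2])
f=optics.grab_frame("wrist"); save("w11.png",f["img"]); np.savez("w11.npz",**f)
W=cloud(f); ok=f["range_z"]>0
for n,x,y,z0,z1,rad in (("tail",497,369,199,212,20),):
    m=ok&(np.hypot(W[...,0]-x,W[...,1]-y)<rad)&(W[...,2]>z0)&(W[...,2]<z1); p=W[m]
    if len(p)>3: print(n,len(p),p.mean(0).round(1),cv2.minEnclosingCircle(p[:,:2].astype(np.float32)))
```

```text
t 11.98 pos [496.9 367.5 266.4] rpy [3.141e+00 1.000e-03 1.569e+00] F [ 0.3  0.5 -0.2] op 1.003 q [ 0.63  0.33  1.64 -0.    1.18  0.64]
shift/400 [0.0038, -0.002, 0.2535] turn/60deg [0.0007, 0.0006, -0.002] rows 2.431717506027646 0.01865834719825713
tail 1089 [496.2 370.5 202.6] ((496.1179504394531, 369.4469299316406), 11.986416816711426)
```

View pics/w11.png

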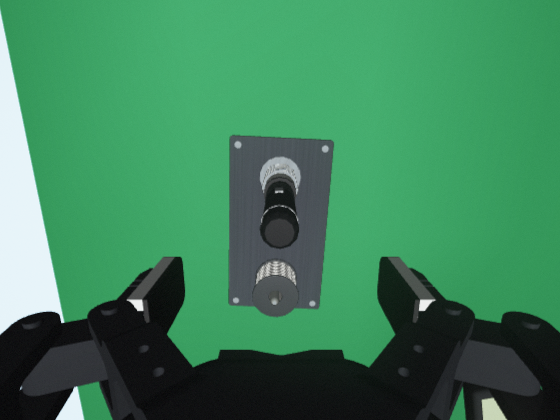

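{"fn": "carry_out", "kwargs": {
  "increments": [
    [[0.004, -0.002, 0.06, 0, 0, -0.002], [0.004, -0.002, 0.12, 0, 0, -0.002], [0.004, -0.002, 0.18, 0, 0, -0.002], [0.004, -0.002, 0.23, 0, 0, -0.002], [0.004, -0.002, 0.25, 0, 0, -0.002]]
  ]
}}

```text
clock: 12.45
eef_pos: [495.1, 368.8, 163.9]
tcp_rot: [-3.14, 0.002, 1.571]
contact_force: [-0.6, -0.9, 0.4]
opening: 0.998
```

{"fn": "carry_out", "kwargs": {
  "increments": [
    [[0, 0, 0, 0, 0, 0], [0, 0, 0, 0, 0, 0], [0, 0, 0, 0, 0, 0]]
  ]
}}

```text
clock: 12.7
eef_pos: [497.0, 370.8, 168.0]
tcp_rot: [3.139, -0.001, 1.571]
contact_force: [0.7, -0.4, 0.7]
opening: 1.002
```

Run:
```python
from h import *
delta([496.2,369.2,165],[np.pi,0,np.pi/2])
f=optics.grab_frame("wrist"); save("w12.png",f["img"]); np.savez("w12.npz",**f)
W=cloud(f); ok=f["range_z"]>0
m=ok&(np.hypot(W[...,0]-497,W[...,1]-369)<20)&(W[...,2]>199); p=W[m]
if len(p)>3: print(len(p),p.mean(0).round(1),cv2.minEnclosingCircle(p[:,:2].astype(np.float32)))
```

```text
t 12.7 pos [497.  370.8 168. ] rpy [ 3.139e+00 -1.000e-03  1.571e+00] F [ 0.7 -0.4  0.7] op 1.002 q [ 0.64  0.43  1.72 -0.    0.99  0.64]
shift/400 [-0.004, -0.0021, 0.0075] turn/60deg [0.0026, -0.0012, 0.0006] rows 0.08343411012137075 0.024669596873744943
10522 [496.8 380.7 222.7] ((497.1922912597656, 377.625244140625), 16.146160125732422)
```

View pics/w12.png

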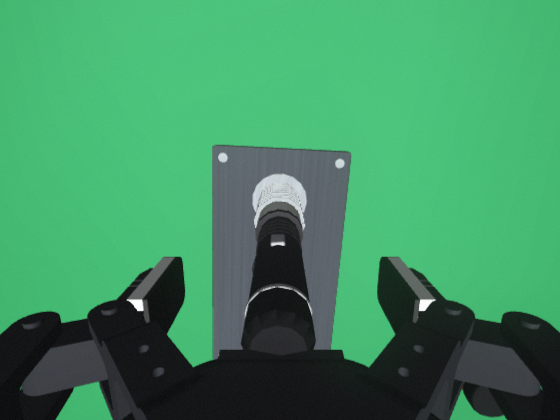

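{"fn": "carry_out", "kwargs": {
  "increments": [
    [[-0.002, -0.001, 0.003, 0, 0, 0], [-0.002, -0.001, 0.003, 0, 0, 0], [-0.002, -0.001, 0.003, 0, 0, 0], [-0.002, -0.001, 0.003, 0, 0, 0], [-0.002, -0.001, 0.003, 0, 0, 0]]
  ],
  "hand": 1,
  "squeeze": 60
}}

```text
clock: 13.17
eef_pos: [495.8, 369.7, 165.5]
tcp_rot: [3.14, -0.0, 1.572]
contact_force: [0.4, 0.6, 0.6]
opening: 0.298
```

{"fn": "carry_out", "kwargs": {
  "increments": [
    [[0, 0, 0, 0, 0, 0], [0, 0, 0, 0, 0, 0], [0, 0, 0, 0, 0, 0], [0, 0, 0, 0, 0, 0]]
  ]
}}

```text
clock: 13.5
eef_pos: [496.0, 369.8, 165.6]
tcp_rot: [3.14, -0.0, 1.572]
contact_force: [-0.2, 0.1, 5.0]
opening: 0.263
```

Run:
```python
from h import *
delta([496.2,369.2,265],[np.pi,0,np.pi/2])
f=optics.grab_frame("wrist"); save("w13.png",f["img"])
```

```text
t 13.5 pos [496.  369.8 165.6] rpy [ 3.14  -0.     1.572] F [-0.2  0.1  5. ] op 0.263 q [ 0.64  0.44  1.72 -0.    0.98  0.64]
shift/400 [-0.0014, 0.0009, -0.2485] turn/60deg [0.0014, -0.0003, 0.0009] rows 2.3842263607203624 0.014097907807987427
```

View pics/w13.png

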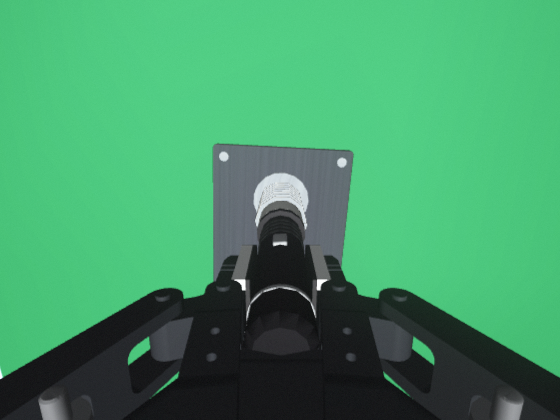

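{"fn": "carry_out", "kwargs": {
  "increments": [
    [[0, 0, -0.04, 0, 0, 0], [0, 0, -0.1, 0, 0, 0], [0, 0, -0.16, 0, 0, 0], [0, 0, -0.22, 0, 0, 0], [0, 0, -0.26, 0, 0, 0]]
  ]
}}

```text
clock: 13.97
eef_pos: [495.9, 369.8, 270.9]
tcp_rot: [3.14, -0.001, 1.572]
contact_force: [0.5, 0.5, -2.0]
opening: 0.268
```

{"fn": "carry_out", "kwargs": {
  "increments": [
    [[0, 0, -0.04, 0, 0, 0], [0, 0, -0.06, 0, 0, 0], [0, 0, -0.06, 0, 0, 0]]
  ]
}}

```text
clock: 14.22
eef_pos: [496.2, 370.1, 294.7]
tcp_rot: [3.139, -0.001, 1.572]
contact_force: [-0.2, 1.2, -1.2]
opening: 0.266
```

Run:
```python
from h import *
s=sense()
delta([496.2,369.2,265],[np.pi,0,np.pi/2])
f=optics.grab_frame("scene"); save("s14.png",f["img"]); np.savez("s14.npz",**f)
f=optics.grab_frame("wrist"); save("w14.png",f["img"])
```

```text
t 14.22 pos [496.2 370.1 294.7] rpy [ 3.139e+00 -1.000e-03  1.572e+00] F [-0.2  1.2 -1.2] op 0.266 q [ 0.64  0.31  1.6  -0.    1.23  0.64]
shift/400 [-0.0023, -0.0001, 0.0741] turn/60deg [0.0028, -0.0013, 0.0009] rows 0.7114738233767827 0.02677426186310568
```

View pics/s14.png

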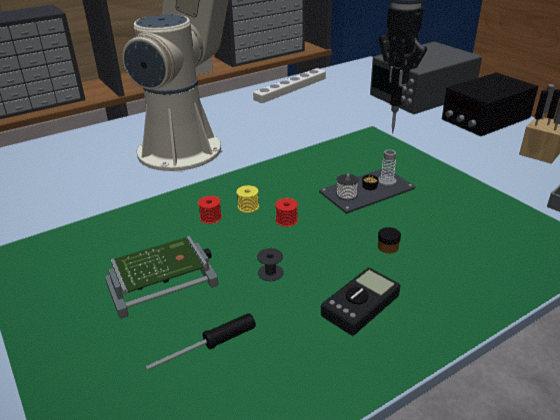

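View pics/w14.png

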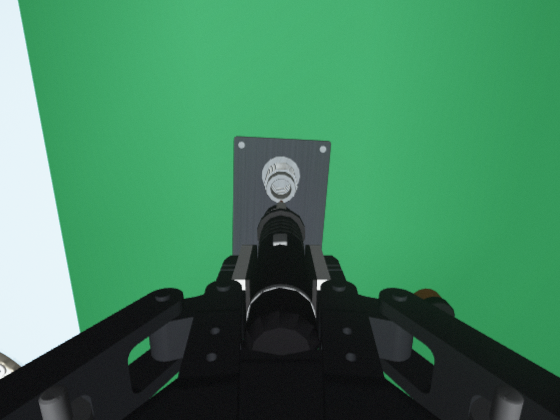

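Iron drawn out with its tip at ~145 mm, and the reel still on its post at scene px (347,187). Transit toward the board.

{"fn": "carry_out", "kwargs": {
  "increments": [
    [[-0.06, -0.005, 0, 0, 0, 0], [-0.15, -0.015, 0, 0, 0, 0], [-0.25, -0.03, 0, 0, 0, 0], [-0.35, -0.04, 0, 0, 0, 0], [-0.45, -0.05, 0, 0, 0, 0]]
  ]
}}

```text
clock: 14.73
eef_pos: [474.4, 187.9, 291.4]
tcp_rot: [-3.14, 0.001, 1.573]
contact_force: [1.3, -0.4, -0.9]
opening: 0.261
```

{"fn": "carry_out", "kwargs": {
  "increments": [
    [[-0.1, -0.01, 0, 0, 0, 0.08], [-0.2, -0.02, 0, 0, 0, 0.16], [-0.3, -0.03, 0, 0, 0, 0.24], [-0.4, -0.04, 0, 0, 0, 0.32], [-0.5, -0.05, 0, 0, 0, 0.39]]
  ]
}}

```text
clock: 15.15
eef_pos: [454.7, -12.1, 291.9]
tcp_rot: [-3.141, 0.0, 1.159]
contact_force: [0.9, 0.0, -0.5]
opening: 0.262
```

{"fn": "carry_out", "kwargs": {
  "increments": [
    [[-0.07, -0.03, 0, 0, 0, 0], [-0.11, -0.05, 0, 0, 0, 0], [-0.11, -0.05, 0, 0, 0, 0], [-0.11, -0.05, 0, 0, 0, 0]]
  ]
}}

```text
clock: 15.48
eef_pos: [419.4, -43.3, 292.3]
tcp_rot: [-3.141, -0.0, 1.161]
contact_force: [-0.3, 0.3, -1.1]
opening: 0.27
```

```bash
cat >> h.py <<'E'
J=np.array([545.6,-236.5,60.])
def final(tilt,tip,L=149.6,J=J):
    a=np.arctan2(J[1],J[0]); t=np.radians(tilt); h=np.array([np.cos(a),np.sin(a),0])
    z=np.sin(t)*h-np.cos(t)*np.array([0,0,1]); x=np.array([-np.sin(a),np.cos(a),0]); y=np.cross(z,x)
    R=np.c_[x,y,z]; return np.asarray(tip,float)-L*z, Ro.from_matrix(R).as_euler("xyz")
E
python3 - <<'E'
from h import *
p,e=final(45,[545.6,-236.5,180]); print(p,e); delta(p,e)
p,e=final(45,[545.6,-236.5,80]); print(p)
E
```

```text
[ 448.54281311 -194.42884036  285.78317447] [2.35619449 0.         1.16177534]
t 15.48 pos [419.4 -43.3 292.3] rpy [-3.141 -0.     1.161] F [-0.3  0.3 -1.1] op 0.27 q [-0.11 -0.02  1.99  0.    1.16  0.3 ]
shift/400 [-0.3176, 0.2173, 0.016] turn/60deg [-0.7504, -0.0, -0.0005] rows 3.694898506259084 6.288101382240653
[ 448.54281311 -194.42884036  185.78317447]
```

{"fn": "carry_out", "kwargs": {
  "increments": [
    [[-0.07, 0.04, 0, -0.08, 0, 0], [-0.14, 0.09, 0, -0.18, 0, 0], [-0.21, 0.14, 0, -0.28, 0, 0], [-0.28, 0.19, 0, -0.38, 0, 0], [-0.317, 0.217, 0.016, -0.48, 0, 0]]
  ]
}}

```text
clock: 15.9
eef_pos: [452.0, -195.9, 288.7]
tcp_rot: [2.629, 0.001, 1.164]
contact_force: [1.3, 1.1, -2.7]
opening: 0.264
```

Run:
```python
from h import *
p,e=final(45,[545.6,-236.5,180]); delta(p,e)
```

```text
t 15.9 pos [ 452.  -195.9  288.7] rpy [2.629e+00 1.000e-03 1.164e+00] F [ 1.3  1.1 -2.7] op 0.264 q [-0.41 -0.12  2.2   0.    0.56 -0.01]
shift/400 [0.0, -0.0118, 0.0018] turn/60deg [-0.2606, -0.0004, 0.0021] rows 0.11463664992081268 2.1842377828052784
```

{"fn": "carry_out", "kwargs": {
  "increments": [
    [[0, -0.009, 0, -0.09, 0, 0], [0, -0.009, 0, -0.18, 0, 0], [0, -0.009, 0, -0.26, 0, 0], [0, -0.009, 0, -0.26, 0, 0], [0, -0.009, 0, -0.26, 0, 0]]
  ]
}}

```text
clock: 16.32
eef_pos: [446.4, -191.4, 283.8]
tcp_rot: [2.37, -0.001, 1.164]
contact_force: [0.1, -0.6, -1.0]
opening: 0.265
```

Run:
```python
from h import *
from scipy.optimize import least_squares
p,e=final(45,[545.6,-236.5,80]); delta(p,e)
s=sense()
D=[([.353,1.633,1.155],[254.735,-570.735,253.281]),([.17,1.87,1.09],[329.3,-389.9,253.2]),([.19,1.99,.96],[477.7,-42.7,199.6]),([.46,2.09,.59],[476.6,-42.7,40.4]),([.23,1.75,1.17],[489.5,270.5,277.2]),([-.02,1.99,1.16],[419.4,-43.3,292.3]),([-.12,2.2,.56],[452,-195.9,288.7]),(s["qpos"][[1,2,4]],s["eef_pos"])]
q=np.array([d[0] for d in D]); P=np.array([d[1] for d in D]); r_=np.hypot(P[:,0],P[:,1])
def fk(w,q):
    a,d,L2,L3,k,L=w; s2=q[...,0]; s3=s2+q[...,1]; s5=s3+q[...,2]
    return a+L2*np.sin(s2)+L3*np.sin(s3)+k*np.cos(s3)+L*np.sin(s5), d+L2*np.cos(s2)+L3*np.cos(s3)-k*np.sin(s3)+L*np.cos(s5)
f=lambda w:np.r_[fk(w,q)[0]-r_,fk(w,q)[1]-P[:,2]]
o=least_squares(f,[0,400,450,450,0,250]); print(o.x.round(1),abs(o.fun).max().round(1))
for tilt in (38,40,42,45):
  for h in (80,):
    p,e=final(tilt,[545.6,-236.5,h]); R=np.hypot(p[0],p[1])
    g=lambda x:np.r_[(np.array(fk(o.x,x))-[R,p[2]])/100,x.sum()-(np.pi-np.radians(tilt))]
    x=least_squares(g,[0.1,2.2,.2]); print(tilt,h,x.x.round(3),x.cost)
```

```text
t 16.32 pos [ 446.4 -191.4  283.8] rpy [ 2.370e+00 -1.000e-03  1.164e+00] F [ 0.1 -0.6 -1. ] op 0.265 q [-0.41 -0.18  2.38  0.02  0.17 -0.02]
shift/400 [-0.0051, -0.1651, 0.1812] turn/60deg [-0.0134, -0.0024, 0.0011] rows 2.3521177299983425 0.114441707927662
[4.000e-01 2.998e+02 5.750e+02 4.942e+02 6.430e+01 3.291e+02] 3.6
38 80 [0.046 2.386 0.046] 1.6155871338926322e-30
40 80 [ 0.052  2.419 -0.028] 1.1084600123622526e-29
42 80 [ 0.063  2.452 -0.106] 6.406789062015813e-28
45 80 [ 0.088  2.5   -0.231] 1.563782056130529e-23
```

```bash
cat > k.py <<'E'
import numpy as np
from scipy.optimize import least_squares
w=[.4,299.8,575,494.2,64.3,329.1]
def fk(q):
    a,d,L2,L3,k,L=w; s2=q[0]; s3=s2+q[1]; s5=s3+q[2]
    return np.array([a+L2*np.sin(s2)+L3*np.sin(s3)+k*np.cos(s3)+L*np.sin(s5), d+L2*np.cos(s2)+L3*np.cos(s3)-k*np.sin(s3)+L*np.cos(s5)])
E
python3 - <<'E'
from h import *; from k import *
for tilt in (-35,-40,-45):
  for h in (80,180):
    p,e=final(tilt,[545.6,-236.5,h]); R=np.hypot(p[0],p[1])
    g=lambda x:np.r_[(fk(x)-[R,p[2]])/100,x.sum()-(np.pi-np.radians(tilt))]
    x=least_squares(g,[0.6,1.5,1.8]); print(tilt,h,p.round(1),e.round(3),x.x.round(3),x.cost)
p,e=final(-42,[545.6,-236.5,180]); delta(p,e)
E
```

```text
-35 80 [ 624.3 -270.6  202.5] [-2.531  0.     1.162] [0.822 1.075 1.856] 3.277527734576051e-28
-35 180 [ 624.3 -270.6  302.5] [-2.531  0.     1.162] [0.752 0.99  2.01 ] 6.166237925712877e-23
-40 80 [ 633.8 -274.7  194.6] [-2.443  0.     1.162] [0.9   0.978 1.962] 1.4489248075686732e-23
-40 180 [ 633.8 -274.7  294.6] [-2.443  0.     1.162] [0.829 0.9   2.111] 1.8532984385288994e-21
-45 80 [ 642.7 -278.6  185.8] [-2.356  0.     1.162] [0.979 0.88  2.068] 5.278163562992018e-20
-45 180 [ 642.7 -278.6  285.8] [-2.356  0.     1.162] [0.908 0.809 2.211] 1.8037176098213958e-19
t 16.32 pos [ 446.4 -191.4  283.8] rpy [ 2.370e+00 -1.000e-03  1.164e+00] F [ 0.1 -0.6 -1. ] op 0.265 q [-0.41 -0.18  2.38  0.02  0.17 -0.02]
shift/400 [-0.0062, 0.3876, 0.3511] turn/60deg [1.4366, -0.0011, 0.0027] rows 5.016578789700713 12.03859942236108
```

Outward tilt would drive joint 5 past 0, so I'll tilt inward instead (tail away from the robot). The model shows this is well in range.

{"fn": "carry_out", "kwargs": {
  "increments": [
    [[0, 0.02, 0.02, 0.08, 0, 0], [0, 0.05, 0.05, 0.18, 0, 0], [0, 0.09, 0.08, 0.29, 0, 0], [0, 0.13, 0.11, 0.4, 0, 0], [0, 0.155, 0.14, 0.51, 0, 0]]
  ]
}}

```text
clock: 16.73
eef_pos: [526.6, -226.1, 291.6]
tcp_rot: [2.903, -0.0, 1.164]
contact_force: [0.2, 0.2, -1.4]
opening: 0.264
```

Run:
```python
from h import *
p,e=final(-43,[545.6,-236.5,180]); delta(p,e)
```

```text
t 16.73 pos [ 526.6 -226.1  291.6] rpy [ 2.903 -0.     1.164] F [ 0.2  0.2 -1.4] op 0.264 q [-0.41  0.12  1.87  0.    0.91 -0.  ]
shift/400 [-0.0056, 0.2989, 0.0782] turn/60deg [0.9444, 0.0002, 0.0023] rows 2.964411708545066 7.913615675654259
```

{"fn": "carry_out", "kwargs": {
  "increments": [
    [[-0.001, 0.04, 0.01, 0.1, 0, 0], [-0.002, 0.08, 0.02, 0.21, 0, 0], [-0.003, 0.12, 0.03, 0.32, 0, 0], [-0.004, 0.16, 0.04, 0.43, 0, 0], [-0.004, 0.2, 0.05, 0.53, 0, 0]]
  ]
}}

```text
clock: 17.15
eef_pos: [601.0, -260.0, 289.6]
tcp_rot: [-2.823, 0.0, 1.164]
contact_force: [0.6, 0.3, -0.9]
opening: 0.263
```

Run:
```python
from h import *
p,e=final(-43,[545.6,-236.5,180]); delta(p,e)
```

```text
t 17.15 pos [ 601.  -260.   289.6] rpy [-2.823  0.     1.164] F [ 0.6  0.3 -0.9] op 0.263 q [-0.41  0.54  1.29 -0.    1.62 -0.  ]
shift/400 [-0.0015, 0.0996, -0.0324] turn/60deg [0.4124, 0.0011, 0.0018] rows 1.0048610344426996 3.455945969138585
```

{"fn": "carry_out", "kwargs": {
  "increments": [
    [[0, 0.025, -0.008, 0.1, 0, 0], [-0.001, 0.05, -0.016, 0.2, 0, 0], [-0.001, 0.075, -0.024, 0.3, 0, 0], [-0.001, 0.1, -0.032, 0.39, 0, 0.001], [-0.001, 0.1, -0.032, 0.41, 0, 0.001]]
  ]
}}

```text
clock: 17.57
eef_pos: [639.0, -276.7, 283.0]
tcp_rot: [-2.388, 0.001, 1.163]
contact_force: [0.3, -0.5, -4.2]
opening: 0.262
```

{"fn": "carry_out", "kwargs": {
  "increments": [
    [[0, 0, 0, 0, 0, 0], [0, 0, 0, 0, 0, 0], [0, 0, 0, 0, 0, 0]]
  ]
}}

```text
clock: 17.82
eef_pos: [637.1, -276.4, 289.7]
tcp_rot: [-2.402, 0.0, 1.163]
contact_force: [-0.7, -0.5, -1.2]
opening: 0.263
```

Run:
```python
from h import *
p,e=final(-43,[545.6,-236.5,80]); delta(p,e)
s=sense(); z=Ro.from_euler("xyz",s["tcp_rot"]).apply([0,0,1]); tip=s["eef_pos"]+149.6*z; print("tip pred",tip.round(1))
for c in ("scene","side","wrist"):
    f=optics.grab_frame(c); save(c+"20.png",f["img"]); np.savez(c+"20.npz",**f)
    print(c,"tip px",np.round(proj(f,tip)),"joint px",np.round(proj(f,J)))
    for t in("iron","joint"): print(t,[(round(float(d["confidence"]),2),np.round(d["point"],1).tolist()) for d in nets.tip_of(t,c)][:3])
```

```text
t 17.82 pos [ 637.1 -276.4  289.7] rpy [-2.402  0.     1.163] F [-0.7 -0.5 -1.2] op 0.263 q [-0.41  0.86  0.87 -0.    2.15 -0.  ]
shift/400 [0.0006, 0.1731, 0.1815] turn/60deg [0.0106, 0.0008, 0.0005] rows 2.406332965909825 0.08949971277997511
tip pred [ 544.5 -236.4  179.2]
scene tip px [172. 206.] joint px [180. 256.]
iron [(0.36, [543.7, -234.1, 181.5])]
joint [(0.95, [543.1, -239.3, 56.3])]
side tip px [308. 142.] joint px [305. 172.]
iron [(0.64, [809.9, 12.6, 2.0]), (0.61, [543.7, -237.4, 178.9])]
joint [(0.85, [545.0, -240.6, 57.4])]
wrist tip px [281. 200.] joint px [353. 181.]
iron [(0.6, [545.4, -237.4, 179.9])]
joint [(0.81, [549.5, -238.0, 58.0])]
```

View pics/scene20.png

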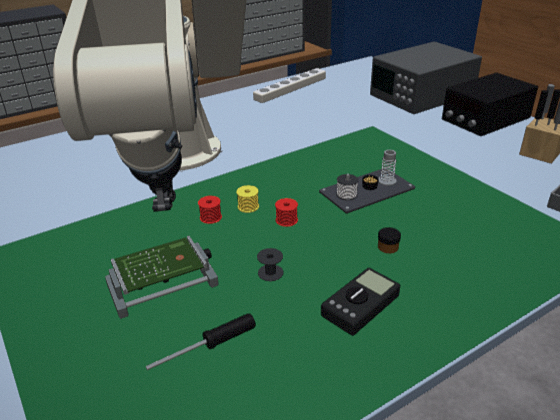

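View pics/side20.png

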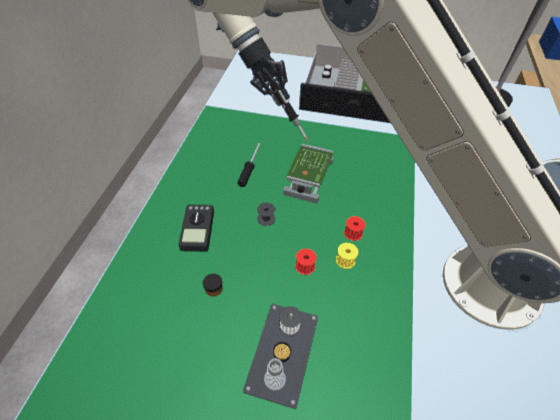

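View pics/wrist20.png

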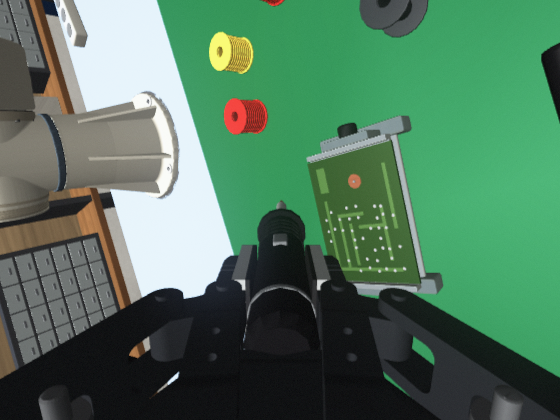

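The wrist view shows the copper pad at (354,181), against (353,181) predicted, and the iron tip at (281,203), against (281,200) predicted. Descending in stages.

{"fn": "carry_out", "kwargs": {
  "increments": [
    [[0, 0.03, 0.03, 0, 0, 0], [0, 0.06, 0.06, 0, 0, 0], [0, 0.09, 0.095, 0, 0, 0], [0, 0.115, 0.12, 0.005, 0, 0], [0, 0.125, 0.13, 0.005, 0, 0]]
  ]
}}

```text
clock: 18.68
eef_pos: [637.3, -276.9, 211.5]
tcp_rot: [-2.388, 0.0, 1.162]
contact_force: [0.2, -0.0, -2.5]
opening: 0.263
```

{"fn": "carry_out", "kwargs": {
  "increments": [
    [[0, 0, 0, 0, 0, 0], [0, 0, 0, 0, 0, 0], [0, 0, 0, 0, 0, 0], [0, 0, 0, 0, 0, 0], [0, 0, 0, 0, 0, 0]]
  ]
}}

```text
clock: 19.1
eef_pos: [638.8, -277.5, 217.0]
tcp_rot: [-2.395, 0.0, 1.162]
contact_force: [-0.1, -0.5, -1.1]
opening: 0.268
```

Run:
```python
from h import *
p,e=final(-43,[545.6,-236.5,80]); delta(p,e)
s=sense(); z=Ro.from_euler("xyz",s["tcp_rot"]).apply([0,0,1]); tip=s["eef_pos"]+149.6*z; print("tip pred",tip.round(1))
```

```text
t 19.1 pos [ 638.8 -277.5  217. ] rpy [-2.395  0.     1.162] F [-0.1 -0.5 -1.1] op 0.268 q [-0.41  0.92  0.91 -0.    2.05 -0.  ]
shift/400 [0.0013, 0.0473, 0.0502] turn/60deg [0.0041, 0.0005, 0.0003] rows 0.6618980751329163 0.03512607312648216
tip pred [ 545.6 -237.2  107.2]
```

{"fn": "carry_out", "kwargs": {
  "increments": [
    [[0, 0.012, 0.012, 0, 0, 0], [0.001, 0.024, 0.024, 0, 0, 0], [0.001, 0.034, 0.036, 0, 0, 0], [0.001, 0.042, 0.044, 0, 0, 0], [0.001, 0.045, 0.047, 0, 0, 0]]
  ]
}}

```text
clock: 19.52
eef_pos: [638.5, -276.9, 188.5]
tcp_rot: [-2.392, 0.0, 1.162]
contact_force: [0.0, 0.1, -1.7]
opening: 0.263
```

{"fn": "carry_out", "kwargs": {
  "increments": [
    [[0, 0, 0, 0, 0, 0], [0, 0, 0, 0, 0, 0], [0, 0, 0, 0, 0, 0], [0, 0, 0, 0, 0, 0], [0, 0, 0, 0, 0, 0]]
  ]
}}

```text
clock: 19.93
eef_pos: [639.1, -277.2, 190.3]
tcp_rot: [-2.394, 0.0, 1.162]
contact_force: [-0.5, -0.2, -1.9]
opening: 0.264
```

{"fn": "carry_out", "kwargs": {
  "increments": [
    [[0, 0, 0, 0, 0, 0], [0, 0, 0, 0, 0, 0], [0, 0, 0, 0, 0, 0], [0, 0, 0, 0, 0, 0], [0, 0, 0, 0, 0, 0]]
  ]
}}

```text
clock: 20.35
eef_pos: [639.0, -277.1, 190.0]
tcp_rot: [-2.394, 0.0, 1.162]
contact_force: [-0.5, 0.1, -0.4]
opening: 0.265
```

Run:
```python
from h import *
p,e=final(-43,[545.6,-236.5,80]); delta(p,e)
s=sense(); z=Ro.from_euler("xyz",s["tcp_rot"]).apply([0,0,1]); tip=s["eef_pos"]+149.6*z; print("tip pred",tip.round(1),"tilt",np.degrees(np.arccos(-z[2])),"qvel",abs(s["qvel"]).max())
for c in ("side","wrist","scene"):
    f=optics.grab_frame(c); save(c+"21.png",f["img"]); np.savez(c+"21.npz",**f)
    print(c,"tip px",np.round(proj(f,tip)),"joint px",np.round(proj(f,J)))
    for t in("iron","joint"): print(t,[(round(float(d["confidence"]),2),np.round(d["point"],1).tolist()) for d in nets.tip_of(t,c)][:3])
f=dict(np.load("side21.npz")); save("side21c.png",cv2.resize(f["img"][110:220,240:370],(780,660))[:600])
f=dict(np.load("wrist21.npz")); save("wrist21c.png",cv2.resize(f["img"][100:260,220:420],(750,600)))
# reel check
for c in("scene","side"):
    f=dict(np.load(c+"21.npz")); W=cloud(f); m=(f["range_z"]>0)&(np.hypot(W[...,0]-490,W[...,1]-239)<32)&(abs(W[...,2]-56)<6); pp=W[m]; print(c,"reel top",pp.mean(0).round(1),np.median(pp[:,2]).round(1))
```

```text
t 20.35 pos [ 639.  -277.1  190. ] rpy [-2.394  0.     1.162] F [-0.5  0.1 -0.4] op 0.265 q [-0.41  0.94  0.93 -0.    2.02 -0.  ]
shift/400 [0.0003, 0.0014, 0.0008] turn/60deg [0.0026, 0.0005, 0.0004] rows 0.015852756272979465 0.022360782399583924
tip pred [ 545.6 -236.7   80.3] tilt 42.844573173533796 qvel 0.003103334667349822
side tip px [305. 167.] joint px [305. 172.]
iron [(0.54, [542.7, -235.7, 78.3]), (0.4, [702.2, 182.2, -2.7])]
joint [(0.77, [541.4, -239.5, 56.6])]
wrist tip px [280. 200.] joint px [296. 196.]
iron [(0.82, [544.5, -238.4, 79.8])]
joint [(0.7, [551.8, -237.4, 59.1])]
scene tip px [179. 248.] joint px [180. 256.]
iron [(0.47, [543.5, -239.5, 81.1])]
joint [(0.7, [547.4, -234.9, 58.4])]
scene reel top [494.4 233.1  55.8] 55.7
side reel top [490.4 240.   55.4] 55.5
```

View pics/side21c.png

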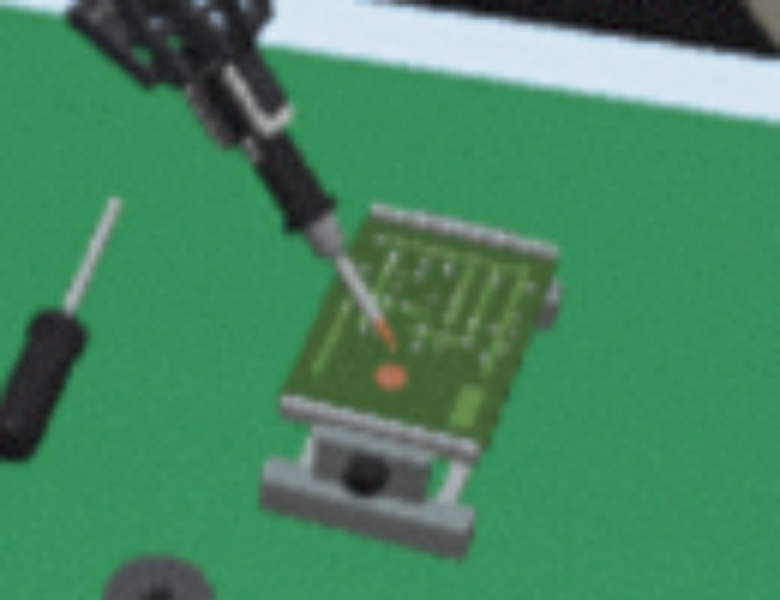

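View pics/wrist21c.png

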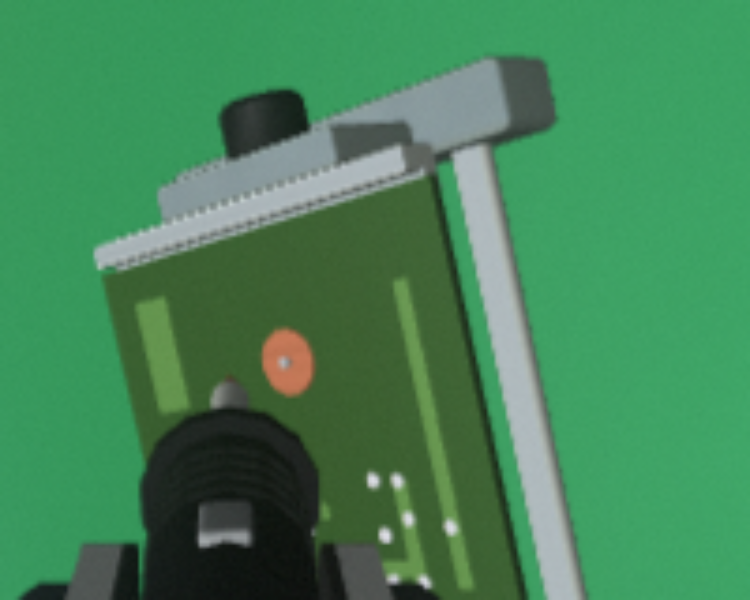

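View pics/scene21.png

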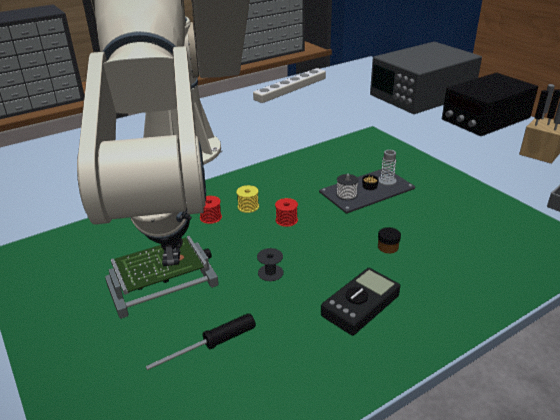

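Tip and pad fall within about 1 px of prediction in the side and wrist views: tip (306,168), pad (305,173) in side and (296,196) in wrist. The arm is still, so I'm handing in.

```bash
python3 -c "
from rig import r
print(r.sign_off())"
```

```text
the job is handed in; nothing more can be done
None
```

I put the full reel (dark flanges, silvery winding) on the post, lowered it until it touched the base plate, and let go. I then drew the iron out of its holder and handed the job in with the iron held still over the large joint. The run took about 20 s of the 58 s allowed; the hand-in reports no verdict.

- **Reel:** its top face measured 55.4 to 55.8 mm, against 56 mm if fully home. The wrist and side views centre it within about 1 mm of the post. The scene camera reads it about 6 mm off in y and 4 mm in x; it had already read y several mm low for the post and holder, so I discounted it.
- **Iron:** the slope is 42.8° from vertical. The tip is at about (545.6, −236.7, 80.3) mm, roughly 20 mm above the pad and under 1 mm from its measured middle. The pad showed within about 1 px of where I expected it in the side and wrist views, and so did the tip in the side view. The arm was at rest with no contact force.
- **Disagreements:** the networks' single-view joint readings scattered by up to about 7 mm, and the side camera's read about 5 mm off. I trusted the picture check instead.
- **Change on the way:** I first tilted the iron with its tail towards the robot, but going on would have driven joint 5 past its limit. I turned it the other way while still high above the board.
- **Bystanders:** I made no contact with the used-up reel, jar, screwdriver or meter, and they look unmoved in the last scene picture; I did not measure their positions again.

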